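# Lock the shaker's hold-down bar with a hairpin clip

## Task

Get the tilted shaker ready to run: swing its hold-down bar fully down over the deep-well block so that its forked end straddles the stud, then take the big hairpin clip from the bench and slide its straight leg through the cross hole of the stud (which floats up and down in its bush, so find its height), above the bar, until the sprung leg snaps round the shank and the loop is fully home against it. Never force the clip hard against the stud. Let go of the clip and leave it locked in place, and do not disturb the bottle and the beaker.

Things in the scene. Friction and masses are not known exactly. Their poses are not given: they have to be found in the camera images.
- stud: Bush on the tilted deck holding a cross-drilled steel stud, 24 mm diameter, leaning 30 degrees to the robot. Origin on the stud's axis, 76 mm above the deck; x along the cross hole, away from the robot and up the slope; y to the bar's pivot; z up the stud. The stud floats: its hole's centre is at z = -12 to +12 mm, unmeasured, and always 20 mm below its flat top. Hole 11 mm square.
- stud_foot (a point): On the stud's axis at the deck's top face; axes as the stud's. The bush is 40 mm in diameter, 14 mm tall. The floating stud is held by 30 N of friction along its axis and stays where it is left: find how high it stands by touching its top, or by sight. It does not turn.
- deck: Shaker deck, aluminium plate 150 (x) by 270 (y) by 8 mm, parked at a 30 degree tilt, rising away from the robot. Origin: middle of its top face; axes parallel to the stud's; the stud stands at y = -95 mm. The white deep-well block on it, 40 mm tall, spans x -64 to +64, y -10 to +76 mm. Below is the base, 180 by 220 by 50 mm. All fixed to the bench.
- hold_bar (a joint): Hinge of the steel hold-down bar, rad: 0 = fully down, parallel to the deck, 4 mm above the block, its fork round the stud; grows as the forked end rises (to 1.2). Starts raised and stays where it is left (pushing it down takes up to about 0.3 N m).
- bar_pivot (a point): On the bar's hinge axis (parallel to the stud's x), 48 mm above the deck, at deck y = +110 mm. From here the bar runs towards the stud: 24 mm wide, 8 mm thick (axis at mid-thickness), ending in a fork 46 mm wide, its two 8 mm tines with a 30 mm gap 188 to 228 mm from the pivot. When down, its top is 52 mm above the deck.
- bar_push (a point): Middle of the bar's top face, 165 mm from the pivot along the bar: a good place to push. z is normal to the top face, y points along the bar to the pivot.
- clip: Steel hairpin clip, 125 x 34 x 14 mm, 0.1 kg, lying flat, z up. Origin: on the straight leg's centreline, 7 mm above the bench, the point that sits at the hole's centre when home. x to the leg tips, y to the sprung leg. Straight leg: 8 mm round wire along x, y = 0, blunt tip at x = +46 mm. Once home its y may face either side of the stud.
- clip_grip (a point): Middle of the clip's stiff head (loop), at clip x = -43, y = +8 mm, mid-thickness; axes as the clip's. Grip here, closing along y, on its two flat parallel sides: 14 mm tall, 34 mm apart outside, 50 mm long. The head ends 36 mm behind; its front cross bar (clip x = -10 mm) stops against the shank when home.
- clip_leg (a joint): Sprung leg of the clip, 7 mm wire, turning about clip z at x = -15, y = +19.5 mm; 0 relaxed, grows as spread; 1.2 N m/rad. Flared tip at x +34, y +22.5 mm; hump at x +14, y +11.5 mm rides over the shank, spreading about 0.17 rad: a push of 5 to 15 N from about 35 mm before home. It snaps closed some 10 mm before home; then the head meets the shank.
- reagent_bottle: Bystander: brown bottle with a blue cap, 64 mm diameter, 150 mm tall, standing; origin at the centre of its foot.
- beaker: Bystander: clear beaker, 72 mm diameter at the rim, 90 mm tall, standing; origin at the centre of its foot.
Not all that is in view belongs to the job. There is more than one size of the clip; the one meant has the size given above.

How it is judged (in metres and radians):
On the way:
1. the hold-down bar is fully down (joint under 0.05 rad) while the clip is still out of the stud (value of joint hold_bar below 0.05 rad and distance between clip and stud above 0.06 m), for 0.2 s.
At the end, for the whole second after the job is handed in: Bar down (under 0.08 rad); clip at rest in the hole, its origin within 6 mm of the stud's axis along x and y and within 14.5 mm of the stud's origin along z; leg within 0.3 rad of the hole's direction; sprung leg closed (under 0.1 rad) (value of joint hold_bar below 0.08 rad and x of clip in the frame of stud between -0.006 and 0.006 m and y of clip in the frame of stud between -0.006 and 0.006 m and z of clip in the frame of stud between -0.0145 and 0.0145 m and angle between the x axis of clip and the x axis of stud, either way round below 0.3 rad and value of joint clip_leg below 0.1 rad and linear speed of clip below 0.02 m/s); the robot touches nothing.
It fails at once if the reagent bottle is shifted by more than 30 mm or tipped (distance of reagent_bottle from where it was at the start of the episode above 0.03 m or angle between reagent_bottle's own z axis and vertical above 0.4 rad).
It fails at once if the beaker is shifted by more than 30 mm or tipped (distance of beaker from where it was at the start of the episode above 0.03 m or angle between beaker's own z axis and vertical above 0.4 rad).
It fails at once if the clip is forced against the stud with more than 60 N (contact force between clip and stud above 60 N).
It also fails if it takes over 64 s, if anything falls off the work surface, if the arm or the gripper's body presses on something with over 40 N, if the wrist force passes 120 N, or if a joint passes its speed limit or range.

## Robot

A 6-joint arm with a two-finger parallel gripper is mounted at the origin on the work surface. World frame = base frame: x ahead of the robot, y to its left, z up, the work surface at z = 0. Lengths are in mm, angles in rad, forces in N, time in s.
With the tool pointing down it reaches from about 275 to 850 mm from the base axis. Payload 5.2 kg.
Tool frame: the origin (TCP) lies at the very end of the fingers, on their centre line; the grasp point (between the pads) lies 19 mm behind it; z points along the fingers, y is the line along which they close (so a half turn about z gives the same grasp; the last joint's range is limited). The gripper opens to 85 mm and grips with 20 to 120 N. Pads are 22 mm wide; open, the fingers measure 114 mm over their backs; the gripper's body (76 mm by 85 mm) begins 54 mm behind the grasp point. The pads swing forward as they close: fully open they stand 13 mm farther back than shut.
Start: joints at [1.039, 0.259, 1.535, -0, 1.348, -0.203], TCP at [177.577, 520.549, 231.31] pointing down, gripper open.
Joint ranges: [-3.14, 3.14], [-0.91, 2.08], [0.19, 2.58], [-1.22, 4.36], [0.22, 2.71], [-3.12, 3.12]. Speed limits (rad/s): [2.57, 2.57, 3.14, 3.14, 3.14, 3.14].

## Interface

Orientations are given as a unit quaternion [x, y, z, w].
In Python, from workcell import r, eyes, order gives the robot as it stands.
- The arm moves only by the tool jog_arm, never from a script. Its arguments are lists of equal length, an entry for each row: "dp": the shift along the tool's x, y, z in cm, a list of three; "twist": the turn about the tool's z in degrees; "grip": the finger opening in cm, from 0 to 8.54. In form: {"dp": [[x, y, z], ...], "twist": [twist, ...], "grip": [grip, ...]}. A call has 1 to 12 rows; each row shifts and turns the commanded pose from where the row before left it, along the tool's axes as they then stand; what a row does not reach is not made up. A row lasts 1/10 s, in which the tool goes at most 50 mm and 8.59 degrees, less where a joint would pass 70% of its speed; a pose out of reach is approached as far as the arm can. A call with a gripper value outside its range is refused whole. The fingers move at their own pace and stop on an object; "force" is the grip in N (left out, the last holds). Time passes only in rows, so rows that do not move let the fingers close. It gives the time, the measured TCP pose, the force, the opening and the grip force at its end, in the units of the state.
- r.get_state(): the state, without advancing time (a new reading comes with each control period).
- eyes.camera(name): name is "scene" or "top" or "wrist"; returns (picture, depth): 480x640x3 uint8, red, green, blue; 480x640 float32, mm along the optical axis (not along the pixel's ray), 0 where there is no reading.
- eyes.camera_info(name): a dict with "vfov" (degrees; the focal length in pixels is half the picture's height over the tangent of half this angle, whatever the lens; pixels are square), "cx", "cy" (the principal point, pixels), "eye" and "attitude" of the camera in the world. Camera axes: x right, y up, looking along -z (the intrinsics and any distortion apply to the point x, -y, -z); pixel columns grow to the right and rows downward; lengths in mm; the calibration is good to about 2 mm. The wrist camera is an equidistant fisheye: a pixel r from the principal point sees the ray r / f radians off the axis. A picture is of the moment at which its call begins: read the wrist's pose just before it. camera_info takes no time and is no camera call; for the wrist camera it gives the pose at the moment of the call.
- order.close_job(): hands the job in; it is judged then, once.
The state is a dict: "time_s": time; "q": joint angles; "qvel": joint speeds; "joint_efforts": joint torques, N m; "position": TCP position; "eef_rot": TCP orientation; "wrist_force": force on the tool from outside, world axes, zero at the start; "torque": the same for the moment, N m; "opening": finger opening in mm; "gripper_force": force on a finger pad.
Only numpy, scipy, OpenCV 4.12 (cv2) and the standard library are available. Lean on these libraries where they do the work, as an engineer would, in place of code of your own. Each camera call takes 0.05 s, during which the arm holds its last target. There are 200 camera calls.

## Working session

There is one attempt and no reset: what is moved stays moved. The work goes in short steps, Python scripts to look and compute and a tool call to move; the robot and the scene stay as the last step left them, time stands still between calls to the robot, and variables do not carry over. Pictures are saved under pics/ and viewed, at most 10 in all, crops included, and the job is handed in when it is done.

Besides the shell and the picture viewer there is one more tool, called after "Emit:" as name(argument=value, ...), one argument or row to a line, values as JSON. jog_arm: Moves the arm, as the interface text tells. Its arguments: {"type":"object","properties":{"dp":{"type":"array"},"twist":{"type":"array"},"grip":{"type":"array"},"force":{"type":"number"}},"required":["dp","twist","grip"]}

```bash
ls; mkdir -p pics; cat > h.py <<'E'
import numpy as np, cv2
from workcell import r, eyes, order
from scipy.spatial.transform import Rotation as R
def info(n):
    c=eyes.camera_info(n); f=240/np.tan(np.radians(c["vfov"]/2)); return c,f
def save(n,p):
    im,d=eyes.camera(n); cv2.imwrite(p,im[:,:,::-1]); return im,d
E
python3 - <<'E'
from h import *
for n in("scene","top","wrist"):
    c=eyes.camera_info(n);print(n,c)
a,d=save("scene","pics/s.png");np.savez("s.npz",a=a,d=d)
b,e=save("top","pics/t.png");np.savez("t.npz",a=b,d=e)
print(r.get_state())
E
```

```text
pics
scene {'vfov': 53.70122056790458, 'cx': 322.45535515264567, 'cy': 241.25955928777617, 'eye': array([1145.34878437,  -67.88386109,  755.45770901]), 'attitude': array([0.24423979, 0.23930866, 0.67109688, 0.65780488])}
top {'vfov': 44.64500260414471, 'cx': 315.28878453180033, 'cy': 237.76532607938955, 'eye': array([ 512.10290816,  -74.03124023, 1250.79039424]), 'attitude': array([ 0.0167945 , -0.03505764, -0.70328571,  0.70984373])}
wrist {'vfov': 65.70646984690485, 'cx': 322.3670802452818, 'cy': 237.06910484821972, 'eye': array([113.13987859, 542.72179324, 373.0635809 ]), 'attitude': array([-0.11102941, -0.07748331,  0.57692409,  0.80549823])}
{'time_s': 0.1, 'q': array([ 1.03918627e+00,  2.59254796e-01,  1.53594830e+00, -2.75093889e-05,
        1.34800183e+00, -2.02787746e-01]), 'qvel': array([ 1.36145282e-03, -1.68886760e-03, -2.10856541e-03,  3.30140940e-05,
       -1.38669729e-03,  2.13652454e-04]), 'joint_efforts': array([ 1.66465252e-03, -4.46973002e+01, -2.91249168e+01, -2.77383615e-04,
        6.23254746e-03, -7.30485863e-05]), 'position': array([177.35158974, 520.13174708, 230.57624377]), 'eef_rot': array([ 1.63668395e-01,  9.86515082e-01, -7.57210687e-04, -2.76886425e-04]), 'wrist_force': array([-0.08793006, -0.06617932, -0.31431086]), 'torque': array([-0.03907936, -0.01329868,  0.03521173]), 'gripper_force': 0.0, 'opening': 85.418785698794}
```

View pics/s.png

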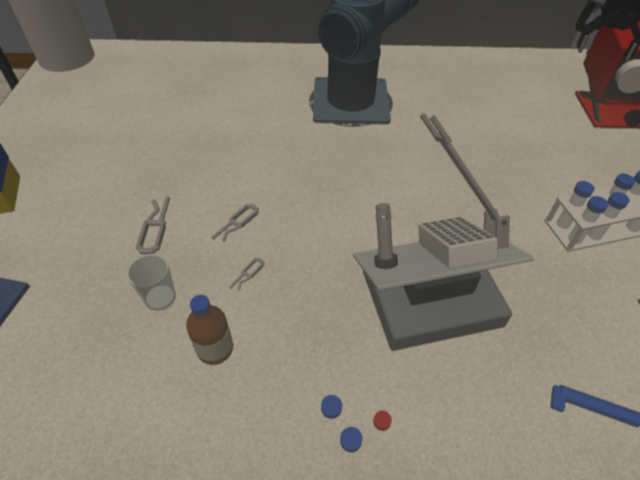

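View pics/t.png

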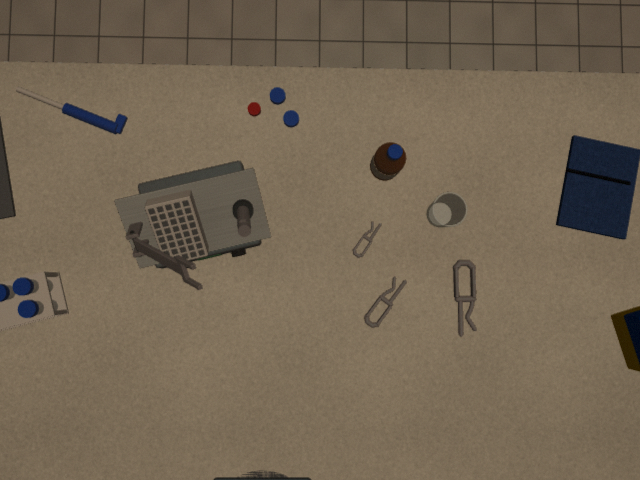

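Scene view: shaker at (440,270), stud top (384,207), bar raised with its fork at (435,125). Top view: stud (243,215), bottle (390,157), beaker (447,210). There are three clips, at top pixels (367,240), (385,302) and (465,297). I'll measure each one.

```bash
cat >> h.py <<'E'
def cloud(n,d):
    c,f=info(n); v,u=np.mgrid[:480,:640]
    P=np.stack([(u-c["cx"])/f*d,-(v-c["cy"])/f*d,-d],-1)
    return R.from_quat(c["attitude"]).apply(P.reshape(-1,3)).reshape(480,640,3)+c["eye"]
def ray(n,u,v):
    c,f=info(n); x=np.array([(u-c["cx"])/f,-(v-c["cy"])/f,-1]); return c["eye"],R.from_quat(c["attitude"]).apply(x)
def onz(n,u,v,z):
    e,x=ray(n,u,v); return e+x*(z-e[2])/x[2]
E
python3 - <<'E'
from h import *
t=np.load("t.npz");W=cloud("top",t["d"]);a=t["a"].astype(int)
print("bench z",np.median(W[350:450,300:600,2]))
hsv=cv2.cvtColor(t["a"],cv2.COLOR_RGB2HSV)
for name,(x0,y0,x1,y1) in dict(small=(345,215,390,262),mid=(355,270,415,335),big=(440,250,490,345)).items():
    s=W[y0:y1,x0:x1]; m=(s[...,2]>4)&(s[...,2]<25)
    g=cv2.cvtColor(t["a"],cv2.COLOR_RGB2GRAY)[y0:y1,x0:x1]; sat=hsv[y0:y1,x0:x1,1]
    P=s[m]; ys,xs=np.nonzero(m)
    rc=cv2.minAreaRect(P[:,:2].astype(np.float32)); print(name,m.sum(),rc,"z",np.percentile(P[:,2],[50,90,99]), "sat",np.median(sat[m]),np.median(sat[~m]))
im=t["a"][225:350,340:500,::-1]; cv2.imwrite("pics/c.png",cv2.resize(im,None,fx=5,fy=4.8*5/4.8*0.96,interpolation=cv2.INTER_CUBIC))
E
```

```text
bench z 0.8289293721310287
small 427 ((604.6430053710938, -216.88331604003906), (98.99007415771484, 95.01702117919922), 0.5021299123764038) z [ 6.25382756 11.4819336  14.09793854] sat 70.0 74.0
mid 824 ((468.78155517578125, -254.60516357421875), (135.65379333496094, 126.52967071533203), 0.2265225201845169) z [ 8.77257738 14.98599498 18.07858006] sat 69.0 74.0
big 1296 ((481.0398864746094, -425.737060546875), (106.41838836669922, 201.24964904785156), 89.55777740478516) z [12.97406863 18.8692531  22.24215691] sat 66.0 74.0
```

View pics/c.png

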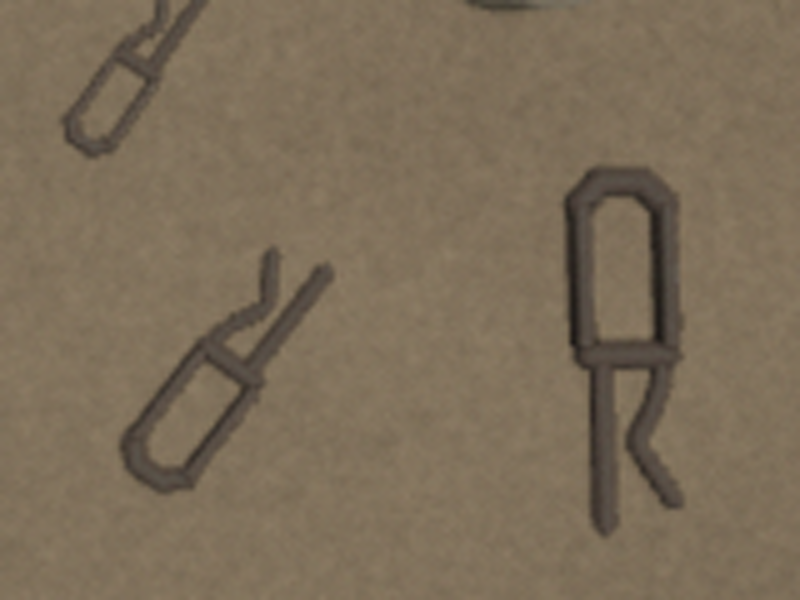

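```bash
python3 - <<'E'
from h import *
t=np.load("t.npz");W=cloud("top",t["d"]);s=np.load("s.npz");S=cloud("scene",s["d"])
g=cv2.cvtColor(t["a"],cv2.COLOR_RGB2GRAY)
for name,(x0,y0,x1,y1),h in (("small",(345,215,390,262),5),("mid",(355,270,415,335),7),("big",(440,250,490,345),9)):
    k=8;c=cv2.resize(g[y0:y1,x0:x1],None,fx=k,fy=k,interpolation=cv2.INTER_CUBIC).astype(float)
    bg=np.median(c); lo=np.percentile(c,3); m=(cv2.GaussianBlur(c,(0,0),3)<(bg+lo)/2).astype(np.uint8)
    n,L,st,_=cv2.connectedComponentsWithStats(m); i=1+np.argmax(st[1:,4]); cs,_=cv2.findContours((L==i).astype(np.uint8),cv2.RETR_EXTERNAL,cv2.CHAIN_APPROX_NONE)
    p=max(cs,key=len)[:,0]; P=np.array([onz("top",x0+(u+.5)/k-.5,y0+(v+.5)/k-.5,h) for u,v in p])
    print(name,bg,lo,cv2.minAreaRect(P[:,:2].astype(np.float32)))
    if name=="mid": np.save("mid.npy",P); 
    mm=cv2.resize((L==i).astype(np.uint8),(x1-x0,y1-y0),interpolation=cv2.INTER_AREA)>0
    z=W[y0:y1,x0:x1,2][mm]; print(" top z",np.percentile(z,[50,75,90]), "size mm")
# deck plane
poly=np.zeros((480,640),np.uint8); cv2.fillPoly(poly,[np.array([[125,205],[250,175],[265,232],[145,262]])],1)
P=W[poly>0]; P=P[P[:,2]>30]
best=0;rng=np.random.default_rng(0)
for _ in range(500):
    a=P[rng.choice(len(P),3,False)]; n=np.cross(a[1]-a[0],a[2]-a[0]); n/=np.linalg.norm(n)+1e-9; n*=np.sign(n[2])
    if n[2]<.75 or n[2]>.95: continue
    k=abs((P-a[0])@n)<4
    if k.sum()>best: best=k.sum();K=k
for _ in range(5):
    c=P[K].mean(0); n=np.linalg.svd(P[K]-c)[2][2]; n*=np.sign(n[2]); K=abs((P-c)@n)<5
print("deck",len(P),K.sum(),c,n,np.degrees(np.arccos(n[2])))
x=np.array([-n[0],-n[1],0]);x/=np.linalg.norm(x[:2]); print("uphill az",np.degrees(np.arctan2(x[1],x[0])))
# stud from scene
for (u0,u1,v0,v1) in [(376,393,203,250)]:
    p=S[v0:v1,u0:u1].reshape(-1,3); h=(p-c)@n; 
    for lo in range(10,130,10):
        q=p[(h>lo)&(h<=lo+10)&(p[:,0]<600)]
        if len(q): print(lo,len(q),np.median(q,0))
E
```

```text
small 114.0 76.0 ((602.5958251953125, -215.50494384765625), (27.6010799407959, 89.34345245361328), 56.019004821777344)
 top z [ 7.81131089 10.30209171 12.06065386] size mm
mid 116.0 70.0 ((469.953125, -254.45986938476562), (38.49955368041992, 125.05668640136719), 54.70255661010742)
 top z [11.5279029  13.91333893 15.7741709 ] size mmTraceback (most recent call last):
  File "<stdin>", line 8, in <module>
  File "h.py", line 15, in onz
    e,x=ray(n,u,v); return e+x*(z-e[2])/x[2]
        ~~~^^^^^^^
  File "h.py", line 13, in ray
    c,f=info(n); x=np.array([(u-c["cx"])/f,-(v-c["cy"])/f,-1]); return c["eye"],R.from_quat(c["attitude"]).apply(x)
        ~~~~^^^
  File "h.py", line 5, in info
    c=eyes.camera_info(n); f=240/np.tan(np.radians(c["vfov"]/2)); return c,f
ValueError: time passes only in moves, steps and waits
```

The mid clip (385,302) measures 125 × ~37 mm with its top at 14 mm, so it's the one. The clip at (367,240) is 89 mm long and the one at (465,297) about 160 mm. The last crop already confirmed this.

```bash
sed -i 's/^def info/import functools\n@functools.lru_cache(None)\ndef info/' h.py
python3 - <<'E'
from h import *
t=np.load("t.npz");W=cloud("top",t["d"]);s=np.load("s.npz");S=cloud("scene",s["d"])
poly=np.zeros((480,640),np.uint8); cv2.fillPoly(poly,[np.array([[125,205],[250,175],[265,232],[145,262]])],1)
P=W[poly>0]; P=P[P[:,2]>30]
best=0;rng=np.random.default_rng(0)
for _ in range(500):
    a=P[rng.choice(len(P),3,False)]; n=np.cross(a[1]-a[0],a[2]-a[0]); n/=np.linalg.norm(n)+1e-9; n*=np.sign(n[2])
    if n[2]<.75 or n[2]>.95: continue
    k=abs((P-a[0])@n)<4
    if k.sum()>best: best=k.sum();K=k
for _ in range(5):
    c=P[K].mean(0); n=np.linalg.svd(P[K]-c)[2][2]; n*=np.sign(n[2]); K=abs((P-c)@n)<5
print("deck",len(P),K.sum(),c,n,np.degrees(np.arccos(n[2])))
x=np.array([-n[0],-n[1],0]);x/=np.linalg.norm(x[:2]); az=np.arctan2(x[1],x[0]);print("uphill az",np.degrees(az))
X=np.array([np.cos(az)*np.cos(np.pi/6),np.sin(az)*np.cos(np.pi/6),.5]);Y=np.array([-np.sin(az),np.cos(az),0]);Z=np.cross(X,Y)
B=np.stack([X,Y,Z]); q=(P-c)@B.T
k=abs(q[:,2])<6; print("deck ext raw",np.percentile(q[k],[0.5,99.5],axis=0))
# whole-picture extents
Q=(W.reshape(-1,3)-c)@B.T; Q=Q.reshape(480,640,3); 
k=(abs(Q[...,2])<5)&(abs(Q[...,0])<130)&(abs(Q[...,1])<180); k=cv2.morphologyEx(k.astype(np.uint8),cv2.MORPH_OPEN,np.ones((3,3)));
cs,_=cv2.findContours(k,cv2.RETR_EXTERNAL,cv2.CHAIN_APPROX_NONE); p=max(cs,key=cv2.contourArea)[:,0]; e=Q[p[:,1],p[:,0]]
rc=cv2.minAreaRect(e[:,:2].astype(np.float32)); print("deck rect in deck axes",rc)
k=(Q[...,2]>30)&(Q[...,2]<50)&(abs(Q[...,0])<90)&(abs(Q[...,1])<130); 
# block top
kk=k&(abs(Q[...,2]-40)<4); print("block",cv2.minAreaRect(Q[kk][:,:2].astype(np.float32)),np.percentile(Q[kk],[2,98],axis=0))
# stud in top and scene
for nm,C in(("top",W),("scene",S)):
    H=((C.reshape(-1,3)-c)@B.T).reshape(480,640,3)
    for lo in range(5,130,10):
        m=(H[...,2]>lo)&(H[...,2]<=lo+10)&(abs(H[...,1]+95)<30)&(abs(H[...,0])<40)
        if m.sum()>3: print(nm,lo,m.sum(),np.median(H[m],0).round(1),np.percentile(H[m],[10,90],axis=0).round(1).tolist())
np.savez("deck.npz",c=c,B=B)
E
```

```text
deck 7703 3742 [643.5660279 101.8863444 114.2080123] [-0.48701957 -0.12041441  0.86505047] 30.111531566801204
uphill az 13.887722566494782
deck ext raw [[-70.51713081 -93.33522382  -4.98375918]
 [ 56.18883201 150.87502944   5.42162143]]
deck rect in deck axes ((-6.405601501464844, 32.616790771484375), (152.6693115234375, 270.2586669921875), 0.18355883657932281)
block ((-10.855743408203125, 36.082603454589844), (188.04141235351562, 130.34466552734375), 60.79979705810547) [[-64.30473988  23.03266342  36.49073475]
 [ 55.58961233 105.65727139  43.50654061]]
top 5 78 [  0.4 -75.2  13.2] [[-16.8, -80.8, 7.6], [10.4, -67.8, 14.4]]
top 15 26 [  0.7 -74.2  16.8] [[-12.3, -80.1, 15.4], [7.3, -67.7, 20.6]]
top 25 14 [  1.7 -70.7  29.1] [[-5.6, -74.0, 26.5], [4.3, -66.3, 34.6]]
top 35 10 [  2.2 -69.6  39.3] [[-1.6, -73.5, 37.8], [5.8, -65.5, 43.3]]
top 45 12 [  2.6 -70.2  48.4] [[-1.4, -73.4, 45.8], [5.0, -67.0, 53.1]]
top 55 13 [  1.7 -71.2  59.6] [[-3.6, -73.9, 56.9], [4.6, -67.1, 62.5]]
top 65 14 [  1.7 -70.3  69. ] [[-2.7, -73.4, 66.0], [4.7, -66.3, 74.4]]
top 75 18 [  1.5 -69.4  81.2] [[-1.
[... 299 characters left out ...]
 -79.5, 6.8], [9.9, -67.4, 13.6]]
scene 15 35 [ -0.7 -69.1  20.3] [[-6.5, -71.7, 16.2], [2.5, -65.7, 24.1]]
scene 25 34 [ -1.5 -69.7  29.8] [[-8.9, -71.8, 26.3], [2.2, -66.5, 33.5]]
scene 35 36 [ -0.9 -69.1  39.6] [[-6.7, -71.7, 35.7], [2.3, -65.8, 43.5]]
scene 45 35 [ -1.2 -70.   50.1] [[-6.8, -72.1, 45.9], [1.5, -65.9, 53.9]]
scene 55 38 [ -1.1 -69.7  59.8] [[-8.9, -71.8, 56.0], [2.3, -66.0, 63.5]]
scene 65 36 [ -1.4 -69.4  69.6] [[-6.2, -72.1, 66.0], [1.8, -66.2, 73.5]]
scene 75 36 [ -1.  -69.7  80.4] [[-6.9, -72.2, 76.1], [2.3, -66.5, 83.9]]
scene 85 38 [ -1.8 -69.6  90.6] [[-7.4, -72.0, 85.9], [2.2, -66.2, 94.3]]
scene 95 45 [ -2.2 -68.8 101.3] [[-9.5, -71.6, 96.4], [1.5, -66.1, 104.8]]
```

```bash
python3 - <<'E'
from h import *
t=np.load("t.npz");W=cloud("top",t["d"]);s=np.load("s.npz");S=cloud("scene",s["d"])
D=np.load("deck.npz");B=D["B"];a=np.radians(0.18);
B=R.from_rotvec(B[2]*a).apply(B)
o=D["c"]+np.array([-6.4,32.6,0])@D["B"]; print("deck origin",o)
for nm,C in(("top",W),("scene",S)):
    H=((C.reshape(-1,3)-o)@B.T).reshape(480,640,3)
    m=(abs(H[...,2]-40)<5)&(abs(H[...,0])<80)&(abs(H[...,1]-33)<60)
    m=cv2.morphologyEx(m.astype(np.uint8),cv2.MORPH_OPEN,np.ones((3,3)))>0
    print(nm,"block",np.percentile(H[m],[1,50,99],axis=0).round(1).tolist())
    m=(abs(H[...,2])<5)&(abs(H[...,0])<85)&(abs(H[...,1])<145)&((H[...,1]<-15)|(H[...,1]>85)); print("deck z",np.median(H[m][:,2]))
    for lo in range(20,130,15):
        m=(H[...,2]>lo)&(H[...,2]<=lo+15)&(abs(H[...,1]+95)<30)&(abs(H[...,0])<30)
        if m.sum()>3: print(nm,lo,m.sum(),np.percentile(H[m],[5,50,95],axis=0).round(1).tolist())
    m=(H[...,2]>97)&(H[...,2]<120)&(abs(H[...,1]+95)<14)&(abs(H[...,0])<14)
    print("top",np.percentile(H[m][:,2],[25,50,75,90,97]))
    # bar: points with large z
    m=(H[...,2]>55)&(abs(H[...,0])<40)&(H[...,1]>-60)&(H[...,1]<130); q=H[m]; l=np.polyfit(q[:,2]-48,q[:,1]-110,1); 
    print("bar",m.sum(),"angle",np.arctan2(q[:,2]-48,110-q[:,1]).mean(),np.hypot(q[:,2]-48,110-q[:,1]).max(), np.median(q[:,0]))
q=np.linalg.inv(R.from_matrix(B.T).as_matrix())
np.savez("deck2.npz",o=o,B=B)
print("stud origin",o+np.array([0,-95,76])@B,"axes",B.round(3).tolist())
P=np.load("mid.npy")[:,:2]; print(cv2.boxPoints(cv2.minAreaRect(P.astype(np.float32))))
E
```

```text
deck origin [630.36083288 132.20305306 111.0080123 ]
top block [[-60.1, -9.7, 35.6], [7.7, 29.6, 40.3], [63.2, 74.4, 44.5]]
deck z -0.07128284906147583
top 20 36 [[2.8, -106.4, 20.8], [9.4, -97.2, 27.7], [12.1, -85.3, 34.4]]
top 35 39 [[4.1, -106.1, 36.7], [9.7, -96.3, 43.2], [11.9, -84.8, 49.4]]
top 50 39 [[2.2, -106.4, 51.4], [9.4, -97.1, 57.4], [11.9, -84.1, 63.1]]
top 65 49 [[4.8, -105.9, 65.4], [9.0, -97.0, 73.5], [11.4, -87.5, 79.6]]
top 80 38 [[1.3, -106.9, 80.6], [7.5, -97.6, 84.4], [10.7, -83.7, 93.9]]
top 95 158 [[-10.5, -105.0, 98.0], [1.2, -95.3, 105.4], [10.5, -85.8, 108.3]]
top [103.59257393 105.51440794 106.58546547 107.85918926 108.47697038]
bar 992 angle 1.0828585386606808 232.45620948972032 3.829221940672131
scene block [[-61.2, -8.0, 35.4], [10.8, 30.5, 39.3], [62.0, 75.1, 40.7]]
deck z -1.1262924855178287
scene 20 116 [[-1.8, -104.4, 20.9], [7.4, -96.5, 27.3], [10.4, -83.9, 33.7]]
scene 35 122 [[-0.0, -104.3, 35.6], [7.5, -96.0, 42.2], [10.1, -84.3, 49.2]]
scene 50 123 [[-2.6, -104.6, 51.3], [7.1, -96.6, 57.4], [10.0, -83.5, 63.7]]
scene 65 140 [[-4.4, -104.7, 65.9], [6.5, -95.0, 73.6], [10.6, -84.8, 79.5]]
scene 80 104 [[-4.1, -104.8, 80.5], [4.7, -99.1, 87.5], [9.1, -83.4, 94.7]]
scene 95 131 [[-10.2, -104.0, 95.9], [5.4, -94.9, 102.9], [9.7, -84.3, 105.3]]
top [100.48566382 103.73691858 104.7893387  105.16414334 105.46334116]
bar 1189 angle 1.0086532777096333 226.56584595978265 7.817484166151073
stud origin [616.52435216  30.92183013 176.97516839] axes [[0.84, 0.211, 0.5], [-0.243, 0.97, -0.002], [-0.485, -0.12, 0.866]]
[[ 407.79684 -234.04063]
 [ 509.86353 -306.30106]
 [ 532.1094  -274.8791 ]
 [ 430.04272 -202.61868]]
```

```bash
cat >> h.py <<'E'
D=np.load("deck2.npz");o,B=D["o"],D["B"]
def dk(x,y,z): return o+np.array([x,y,z])@B
AZ=np.degrees(np.arctan2(B[0,1],B[0,0]))
def plan(ps,az,p0=None,a0=None,show=True):
    """cm shifts in tool axes (tool vertical) for world targets ps, tool-x azimuth az (deg)"""
    if p0 is None:
        s=r.get_state(); p0=s["position"]; M=R.from_quat(s["eef_rot"]).as_matrix(); a0=np.degrees(np.arctan2(M[1,0],M[0,0]))
    print("at",np.round(p0,1),"az",round(a0,2),"twist needed",round(-((az-a0+180)%360-180),2))
    c,s_=np.cos(np.radians(az)),np.sin(np.radians(az)); T=np.array([[c,s_,0],[s_,-c,0],[0,0,-1]])
    for p in ps:
        print(np.round(p,1),"dp cm",np.round(T@(p-p0)/10,2).tolist()); p0=p
E
python3 - <<'E'
from h import *
def wp(t,s=150,e=14.5,g=6): return dk(0,110-s*np.cos(t)+4*np.sin(t)+e,48+s*np.sin(t)+4*np.cos(t))+[0,0,g*np.cos(t)]
P=[dk(0,110,48+170)+[0,60,20]]+[wp(t) for t in(1.3,1.15,1.0,.85,.7,.55,.4,.25,.12,.0)]
plan(P,AZ+180)
E
```

```text
at [177.4 520.1 230.6] az 161.16 twist needed -32.94
[497.9 272.8 319.6] dp cm [-25.06, -31.8, -8.91]
[515.  194.6 280.1] dp cm [0.24, -8.0, 3.95]
[523.6 174.7 274.9] dp cm [-0.35, -2.14, 0.52]
[533.4 156.5 266.9] dp cm [-0.51, -2.01, 0.8]
[544.2 140.3 256.4] dp cm [-0.65, -1.83, 1.06]
[555.7 126.5 243.5] dp cm [-0.78, -1.62, 1.29]
[567.7 115.4 228.5] dp cm [-0.89, -1.37, 1.49]
[579.9 107.3 211.9] dp cm [-0.98, -1.08, 1.66]
[592.  102.3 193.9] dp cm [-1.05, -0.78, 1.8]
[602.2 100.6 177.6] dp cm [-0.95, -0.41, 1.64]
[611.3 101.2 162.1] dp cm [-0.9, -0.16, 1.55]
```

Emit:
jog_arm(
  dp=[
    [0,0,-4.5],
    [0,0,-4.4],
    [0,0,0],
    [0,0,0],
    [-2.8,-3.5,0],
    [-2.8,-3.5,0],
    [-2.8,-3.5,0],
    [-2.8,-3.5,0],
    [-2.8,-3.5,0],
    [-2.8,-3.5,0],
    [-2.8,-3.5,0],
    [-2.8,-3.5,0],
  ],
  twist=[-8.24,-8.24,-8.24,-8.24,0,0,0,0,0,0,0,0],
  grip=[0,0,0,0,0,0,0,0,0,0,0,0],
)

```text
time_s: 1.3
position: [464.2, 302.2, 319.9]
eef_rot: [-0.123, 0.992, -0.0, -0.0]
wrist_force: [0.2, 0.9, -0.8]
opening: 0.2
gripper_force: 0.0
```

```bash
python3 - <<'E'
from h import *
def wp(t,s=150,e=14.5,g=6): return dk(0,110-s*np.cos(t)+4*np.sin(t)+e,48+s*np.sin(t)+4*np.cos(t))+[0,0,g*np.cos(t)]
plan([wp(1.3)+[0,30,0],wp(1.3),wp(1.15)],AZ+180); print(r.get_state()["wrist_force"])
E
```

```text
at [464.2 302.2 319.9] az -165.88 twist needed 0.02
[515.  224.6 280.1] dp cm [-3.04, -8.77, 3.98]
[515.  194.6 280.1] dp cm [0.73, -2.91, 0.0]
[523.6 174.7 274.9] dp cm [-0.35, -2.14, 0.52]
[ 0.16534894  0.90787513 -0.8029243 ]
```

Emit:
jog_arm(
  dp=[
    [-1.2,-4.0,1.4],
    [-1.2,-4.0,1.4],
    [0,-3.8,1.2],
    [-0.35,-2.1,0.5],
    [-0.5,-2.0,0.8],
    [0,0,0],
  ],
  twist=[0,0,0,0,0,0],
  grip=[0,0,0,0,0,0],
)

```text
time_s: 1.9
position: [533.7, 154.9, 265.4]
eef_rot: [-0.121, 0.993, -0.0, -0.002]
wrist_force: [0.2, 0.6, -0.4]
opening: -0.3
gripper_force: 0.0
```

Emit:
jog_arm(
  dp=[
    [-0.65,-1.83,1.06],
    [-0.78,-1.62,1.29],
    [-0.89,-1.37,1.49],
    [-0.98,-1.08,1.66],
    [0,0,0],
  ],
  twist=[0,0,0,0,0],
  grip=[0,0,0,0,0],
)

```text
time_s: 2.4
position: [579.8, 107.0, 208.5]
eef_rot: [-0.122, 0.993, 0.0, -0.003]
wrist_force: [-0.9, -0.5, -0.0]
opening: -0.5
gripper_force: 0.0
```

```bash
python3 - <<'E'
from h import *
save("scene","pics/s2.png"); 
E
```

```text
(no output)
```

View pics/s2.png

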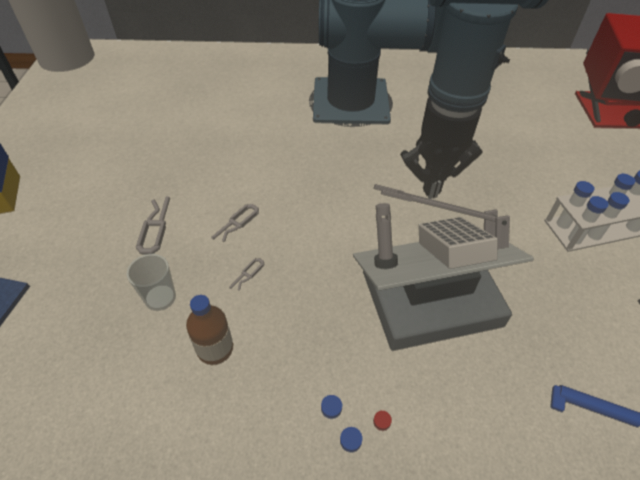

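The bar is following and is now at about 0.4 rad, with the fingers on it at (435,190) and the fork at (378,190) above the stud. I'll keep pushing it down.

Emit:
jog_arm(
  dp=[
    [-1.05,-0.78,1.8],
    [-0.95,-0.41,1.64],
    [-0.45,-0.1,0.8],
    [-0.3,0,0.5],
    [0,0,0],
  ],
  twist=[0,0,0,0,0],
  grip=[0,0,0,0,0],
)

```text
time_s: 2.95
position: [609.2, 102.9, 164.0]
eef_rot: [-0.123, 0.992, 0.0, -0.001]
wrist_force: [-0.2, -0.6, -0.5]
opening: -0.0
gripper_force: 0.0
```

Emit:
jog_arm(
  dp=[
    [-0.1,0,0.3],
    [0,0,0.3],
    [0,0,0],
  ],
  twist=[0,0,0],
  grip=[0,0,0],
)

```text
time_s: 3.25
position: [611.1, 103.0, 160.6]
eef_rot: [-0.123, 0.992, -0.0, 0.001]
wrist_force: [-0.9, 0.9, 5.9]
opening: -0.3
gripper_force: 2.6
```

Emit:
jog_arm(
  dp=[
    [0,0,0.2],
    [0,0,0.2],
    [0,0,0],
    [0,0,0],
  ],
  twist=[0,0,0,0],
  grip=[0,0,0,0],
)

```text
time_s: 3.65
position: [611.3, 103.0, 159.9]
eef_rot: [-0.123, 0.992, -0.0, 0.003]
wrist_force: [-7.9, 0.4, 22.5]
opening: -0.2
gripper_force: 11.1
```

```bash
python3 - <<'E'
from h import *
im,d=eyes.camera("scene");Sc=cloud("scene",d);im2,d2=eyes.camera("top");T=cloud("top",d2)
for nm,C in(("scene",Sc),("top",T)):
    H=((C.reshape(-1,3)-o)@B.T).reshape(480,640,3)
    for y0,y1 in((-120,-108),(-75,-60),(-55,-35),(20,60),(60,85)):
        m=(abs(H[...,0])<22)&(H[...,1]>y0)&(H[...,1]<y1)&(H[...,2]>45)&(H[...,2]<70)
        if y0>-50:m&=abs(H[...,0])<11
        print(nm,y0,m.sum(),np.percentile(H[m][:,2],[25,50,75]).round(1) if m.sum() else "")
E
```

```text
scene -120 41 [47.  49.2 50.2]
scene -75 91 [50.  50.5 51. ]
scene -55 104 [49.3 50.5 51. ]
scene 20 163 [48.7 50.6 51.1]
scene 60 100 [48.6 50.7 51.1]
top -120 45 [50.2 51.5 52.7]
top -75 70 [50.5 51.8 52.8]
top -55 42 [51.3 51.8 52.8]
top 20 65 [51.1 52.1 53.4]
top 60 148 [50.5 51.8 53. ]
```

```bash
python3 - <<'E'
from h import *
t=dk(0,-95,105.5); s=r.get_state()["position"]
plan([s+[0,0,75],t+[0,0,33],t-[0,0,14]],AZ+180)
E
```

```text
at [611.3 103.  159.9] az -165.85 twist needed 0.05
[611.3 103.  234.9] dp cm [0.0, 0.0, -7.5]
[602.2  27.4 235.5] dp cm [2.73, -7.12, -0.06]
[602.2  27.4 188.5] dp cm [0.0, 0.0, 4.7]
```

Emit:
jog_arm(
  dp=[
    [0,0,-4],
    [0,0,-4],
    [1.3,-3.5,0],
    [1.4,-3.6,0],
    [0,0,0],
  ],
  twist=[0,0,0,0,0],
  grip=[4.5,4.5,4.5,4.5,4.5],
  force=20,
)

```text
time_s: 4.25
position: [601.4, 23.3, 235.7]
eef_rot: [-0.121, 0.993, -0.001, 0.0]
wrist_force: [-0.3, -0.8, -0.1]
opening: 45.2
gripper_force: 0.0
```

```bash
python3 - <<'E'
from h import *
t=dk(0,-95,105.5)
plan([t-[0,0,14]],AZ+180)
E
```

```text
at [601.4  23.3 235.7] az -166.08 twist needed -0.18
[602.2  27.4 188.5] dp cm [-0.18, 0.38, 4.72]
```

Emit:
jog_arm(
  dp=[
    [-0.18,0.38,1.5],
    [0,0,1.6],
    [0,0,1.6],
    [0,0,0],
    [0,0,0],
    [0,0,0],
    [0,0,0],
    [0,0,0],
  ],
  twist=[0,0,0,0,0,0,0,0],
  grip=[4.5,4.5,4.5,4.5,2,2,2,2],
  force=20,
)

```text
time_s: 5.05
position: [603.4, 28.6, 188.8]
eef_rot: [-0.123, 0.992, -0.002, 0.001]
wrist_force: [0.5, -9.1, -3.2]
opening: 23.1
gripper_force: 22.0
```

```bash
python3 - <<'E'
from h import *
s=r.get_state();print(s["position"],s["opening"],s["wrist_force"],s["gripper_force"]); print("stud frame",(s["position"]-dk(0,-95,76))@B.T)
E
```

```text
[603.36421955  28.55678097 188.84133784] 23.14776814627187 [ 0.48813211 -9.10229204 -3.22778273] 21.970084640197456
stud frame [-5.61963534  0.88044046 16.94795116]
```

Emit:
jog_arm(
  dp=[
    [0,-0.2,0],
    [0,0,0],
    [0,0,0],
  ],
  twist=[0,0,0],
  grip=[2,2,2],
)

```text
time_s: 5.35
position: [603.4, 28.5, 188.8]
eef_rot: [-0.123, 0.992, -0.001, 0.0]
wrist_force: [-0.2, -5.0, 0.5]
opening: 22.9
gripper_force: 22.3
```

```bash
python3 - <<'E'
from h import *
s=r.get_state();print(s["position"],s["opening"],s["wrist_force"],s["gripper_force"]); print("stud frame",(s["position"]-dk(0,-95,76))@B.T)
t=dk(0,-94.1,105.5); p=s["position"]; a=t+B[0]*0+np.array([B[0,0],B[0,1],0])*9
plan([p+[0,0,40],[a[0],a[1],p[2]+40],a+[0,0,8]],AZ+180); print("expected contact z",t[2]+6)
E
```

```text
[603.371918    28.47949355 188.82290635] 22.929899147325113 [-0.18323954 -5.02063835  0.53886358] 22.29437321657315
stud frame [-5.63868558  0.80362399 16.93752758]
at [603.4  28.5 188.8] az -165.89 twist needed 0.01
[603.4  28.5 228.8] dp cm [0.0, 0.0, -4.0]
[609.5  30.2 228.8] dp cm [-0.64, 0.01, 0.0]
[609.5  30.2 210.5] dp cm [0.0, 0.0, 1.83]
expected contact z 208.5215040891017
```

Emit:
jog_arm(
  dp=[
    [0,0,0],
    [0,0,0],
    [0,0,-2],
    [0,0,-2],
    [-0.6,0,0],
    [0,0,0],
    [0,0,0],
    [0,0,0.8],
    [0,0,0.8],
    [0,0,0],
  ],
  twist=[0,0,0,0,0,0,0,0,0,0],
  grip=[4,4,4,4,0,0,0,0,0,0],
)

```text
time_s: 6.35
position: [607.5, 31.0, 209.3]
eef_rot: [-0.123, 0.992, 0.001, -0.002]
wrist_force: [0.5, -0.7, -0.2]
opening: -0.1
gripper_force: 0.0
```

Emit:
jog_arm(
  dp=[
    [0,0,0.2],
    [0,0,0],
  ],
  twist=[0,0],
  grip=[0,0],
)

```text
time_s: 6.55
position: [608.8, 30.8, 209.6]
eef_rot: [-0.123, 0.992, 0.0, -0.0]
wrist_force: [-0.8, -0.5, 0.4]
opening: -0.2
gripper_force: 0.0
```

Emit:
jog_arm(
  dp=[
    [0,0,0.2],
    [0,0,0],
  ],
  twist=[0,0],
  grip=[0,0],
)

```text
time_s: 6.75
position: [608.9, 30.9, 207.9]
eef_rot: [-0.123, 0.992, -0.0, 0.0]
wrist_force: [-0.1, -0.9, 0.4]
opening: 0.2
gripper_force: 0.0
```

Emit:
jog_arm(
  dp=[
    [0,0,0.1],
    [0,0,0],
  ],
  twist=[0,0],
  grip=[0,0],
)

```text
time_s: 6.95
position: [609.0, 30.9, 207.4]
eef_rot: [-0.123, 0.992, -0.0, 0.0]
wrist_force: [-0.6, 0.3, 1.6]
opening: 0.0
gripper_force: 1.0
```

Emit:
jog_arm(
  dp=[
    [0,0,0.1],
    [0,0,0],
  ],
  twist=[0,0],
  grip=[0,0],
)

```text
time_s: 7.15
position: [609.1, 30.8, 207.0]
eef_rot: [-0.123, 0.992, -0.0, 0.001]
wrist_force: [-2.3, 0.8, 5.8]
opening: 0.0
gripper_force: 3.0
```

Emit:
jog_arm(
  dp=[
    [0,0,0.1],
    [0,0,0],
  ],
  twist=[0,0],
  grip=[0,0],
)

```text
time_s: 7.35
position: [609.1, 30.8, 206.8]
eef_rot: [-0.123, 0.992, -0.0, 0.001]
wrist_force: [-3.2, 0.4, 10.0]
opening: 0.3
gripper_force: 4.9
```

```bash
python3 - <<'E'
from h import *
s=r.get_state()["position"]
plan([s+[0,0,40]],AZ+180)
g=np.array([448.0,-239.5,0]); plan([g+[0,0,120],g+[0,0,2]],180-35.3,s+[0,0,40],AZ+180)
E
```

```text
at [609.1  30.8 206.8] az -165.87 twist needed 0.03
[609.1  30.8 246.8] dp cm [0.0, 0.0, -4.0]
at [609.1  30.8 246.8] az 194.1 twist needed 49.4
[ 448.  -239.5  120. ] dp cm [-2.47, -31.37, 12.68]
[ 448.  -239.5    2. ] dp cm [0.0, 0.0, 11.8]
```

Emit:
jog_arm(
  dp=[
    [0,0,-4],
    [0,0,0],
    [0,0,0],
    [0,0,0],
    [0,0,0],
    [0,0,0],
    [0,0,0],
  ],
  twist=[0,8.2,8.2,8.2,8.2,8.2,8.4],
  grip=[6,6,6,6,6,6,6],
)

```text
time_s: 8.05
position: [608.8, 30.9, 244.7]
eef_rot: [0.306, 0.952, -0.0, -0.0]
wrist_force: [-1.0, 0.3, 0.1]
opening: 60.0
gripper_force: 0.0
```

```bash
python3 - <<'E'
from h import *
g=np.array([448.0,-239.5,0]); plan([g+[0,0,150],g+[0,0,2]],180-35.3)
E
```

```text
at [608.8  30.9 244.7] az 144.38 twist needed -0.32
[ 448.  -239.5  150. ] dp cm [-2.5, -31.36, 9.47]
[ 448.  -239.5    2. ] dp cm [0.0, 0.0, 14.8]
```

Emit:
jog_arm(
  dp=[
    [-0.4,-4.5,1.2],
    [-0.4,-4.5,1.2],
    [-0.4,-4.5,1.2],
    [-0.4,-4.5,1.2],
    [-0.3,-4.5,1.2],
    [-0.3,-4.5,1.2],
    [-0.3,-4.4,2.3],
    [0,0,0],
    [0,0,0],
  ],
  twist=[0,0,0,0,0,0,0,0,0],
  grip=[6,6,6,6,6,6,6,6,6],
)

```text
time_s: 8.95
position: [447.2, -240.5, 149.4]
eef_rot: [0.305, 0.953, 0.0, -0.001]
wrist_force: [0.3, 0.7, -0.4]
opening: 60.1
gripper_force: 0.0
```

```bash
python3 - <<'E'
from h import *
c=eyes.camera_info("wrist"); im,d=save("wrist","pics/w1.png"); np.savez("w1.npz",a=im,d=d,eye=c["eye"],att=c["attitude"]); print(r.get_state()["position"])
g=np.array([448.0,-239.5,0]); plan([g+[0,0,2]],180-35.3)
E
```

```text
[ 448.08842921 -239.88967838  150.00404736]
at [ 448.1 -239.9  150. ] az 144.65 twist needed -0.05
[ 448.  -239.5    2. ] dp cm [0.03, 0.03, 14.8]
```

View pics/w1.png

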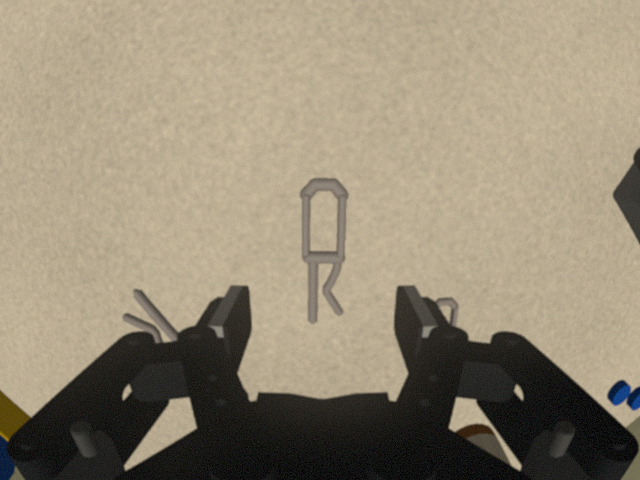

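The clip is in line with the tool: head (325,180–258), leg tip (313,321), centred between the fingers. I'll check its lengthwise position by ray.

```bash
cat >> h.py <<'E'
def fish(c,u,v,z):
    f=240/np.radians(65.70646984690485/2); f2=240/np.tan(np.radians(65.70646984690485/2))
    dx,dy=u-322.367,v-237.069; rr=np.hypot(dx,dy)+1e-9; th=rr/f2
    x=R.from_quat(c["att"]).apply([np.sin(th)*dx/rr,-np.sin(th)*dy/rr,-np.cos(th)]); return c["eye"]+x*(z-c["eye"][2])/x[2]
E
python3 - <<'E'
from h import *
c=np.load("w1.npz"); a=np.radians(-35.3); X=np.array([np.cos(a),np.sin(a)]);Y=np.array([-X[1],X[0]]);g=np.array([448.,-239.5])
for nm,u,v in(("rear",325,179),("tip",313,322),("headL",302,225),("headR",347,225),("xbarfront",325,263)):
    p=fish(c,u,v,7)[:2]; print(nm,p.round(1),((p-g)@X).round(1),((p-g)@Y).round(1))
E
```

```text
rear [ 419.8 -218.3] -35.2 1.0
tip [ 513.9 -297.7] 87.4 -9.4
headL [ 439.  -254.2] 1.2 -17.2
headR [ 459.6 -225.2] 1.2 18.3
xbarfront [ 475.5 -257.8] 33.0 0.9
```

Emit:
jog_arm(
  dp=[
    [0,0.08,4],
    [0,0,4],
    [0,0,4],
    [0,0,2.3],
    [0,0,0],
    [0,0,0],
  ],
  twist=[0,0,0,0,0,0],
  grip=[6,6,6,6,6,6],
)

```text
time_s: 9.6
position: [449.6, -238.5, 7.6]
eef_rot: [0.302, 0.953, -0.0, 0.0]
wrist_force: [0.8, -0.2, 1.9]
opening: 60.0
gripper_force: 0.0
```

Emit:
jog_arm(
  dp=[
    [0,0,0.3],
    [0,0,0],
    [0,0,0],
    [0,0,0],
    [0,0,0],
    [0,0,0],
  ],
  twist=[0,0,0,0,0,0],
  grip=[6,6,2.5,2.5,2.5,2.5],
  force=25,
)

```text
time_s: 10.2
position: [448.9, -239.7, 4.9]
eef_rot: [0.303, 0.953, -0.0, 0.001]
wrist_force: [0.0, 0.4, 6.2]
opening: 33.5
gripper_force: 24.6
```

Emit:
jog_arm(
  dp=[
    [0,0,-3],
    [0,0,-4],
    [0,0,-4.5],
    [0,0,-4.5],
    [0,0,-2],
    [0,0,0],
    [0,0,0],
    [0,0,0],
    [0,0,0],
    [0,0,0],
    [0,0,0],
  ],
  twist=[0,0,0,0,0,-8.2,-8.2,-8.2,-8.2,-8.2,-8.4],
  grip=[2.5,2.5,2.5,2.5,2.5,2.5,2.5,2.5,2.5,2.5,2.5],
)

```text
time_s: 11.3
position: [448.1, -239.2, 183.9]
eef_rot: [-0.126, 0.992, 0.0, -0.0]
wrist_force: [0.3, -0.4, -0.9]
opening: 33.1
gripper_force: 25.9
```

```bash
python3 - <<'E'
from h import *
g=dk(-138.6,105,4)+[0,0,-1.3-2]; print(g); s=r.get_state(); print(s["opening"],s["gripper_force"],s["wrist_force"])
plan([[g[0],g[1],s["position"][2]],g+[0,0,65],g],AZ+180)
E
```

```text
[486.52271805 204.35214923  41.70752255]
33.13748191163912 25.871644914150238 [ 0.26660421 -0.35300011 -0.94807436]
at [ 448.1 -239.2  183.9] az -165.56 twist needed 0.35
[486.5 204.4 183.9] dp cm [-14.53, 42.08, 0.0]
[486.5 204.4 106.7] dp cm [0.0, 0.0, 7.72]
[486.5 204.4  41.7] dp cm [0.0, 0.0, 6.5]
```

Emit:
jog_arm(
  dp=[
    [-1.45,4.2,0],
    [-1.45,4.2,0],
    [-1.45,4.2,0],
    [-1.45,4.2,0],
    [-1.45,4.2,0],
    [-1.45,4.2,0],
    [-1.45,4.2,0],
    [-1.45,4.2,0],
    [-1.45,4.2,0],
    [-1.45,4.2,0],
    [0,0,0],
    [0,0,0],
  ],
  twist=[0,0,0,0,0,0,0,0,0,0,0.35,0],
  grip=[2.5,2.5,2.5,2.5,2.5,2.5,2.5,2.5,2.5,2.5,2.5,2.5],
)

```text
time_s: 12.5
position: [486.0, 204.1, 183.6]
eef_rot: [-0.121, 0.993, -0.0, -0.0]
wrist_force: [-0.5, 0.6, 0.6]
opening: 33.3
gripper_force: 25.9
```

Emit:
jog_arm(
  dp=[
    [0,0,3],
    [0,0,3],
    [0,0,1.7],
    [0,0,0],
    [0,0,0],
  ],
  twist=[0,0,0,0,0],
  grip=[2.5,2.5,2.5,2.5,2.5],
)

```text
time_s: 13.0
position: [486.4, 202.2, 107.1]
eef_rot: [-0.119, 0.993, -0.0, -0.001]
wrist_force: [-0.0, 0.9, 0.3]
opening: 33.2
gripper_force: 25.8
```

```bash
python3 - <<'E'
from h import *
g=dk(-138.6,105,4)+[0,0,-1.3-2]
plan([g],AZ+180)
a,d=eyes.camera("scene"); cv2.imwrite("pics/s3.png",cv2.resize(a[120:300,360:560,::-1],None,fx=3,fy=3))
E
```

```text
at [486.4 202.2 107.1] az -166.32 twist needed -0.42
[486.5 204.4  41.7] dp cm [-0.06, 0.21, 6.54]
```

View pics/s3.png

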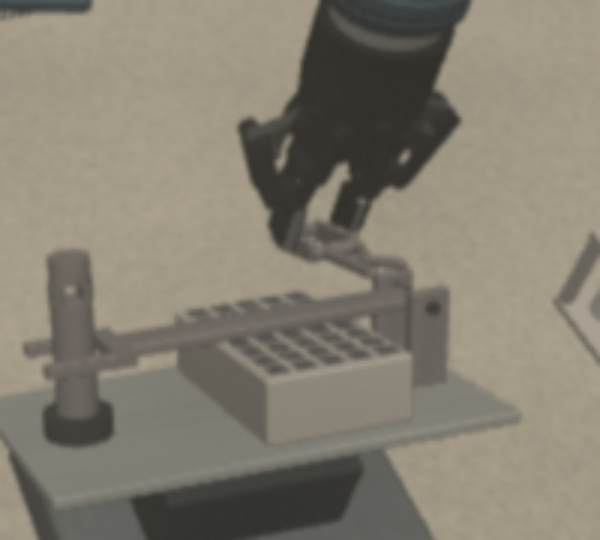

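Bar down with its fork round the stud, hole showing at crop (72,290); the clip is held level with its tips over the deck behind the bracket (390,270). Next I press the leg onto the deck to tilt it.

Emit:
jog_arm(
  dp=[
    [0,0.1,1],
    [0,0,1],
    [0,0,0],
  ],
  twist=[-0.2,0,0],
  grip=[2.5,2.5,2.5],
)

```text
time_s: 13.35
position: [485.4, 204.1, 85.6]
eef_rot: [-0.122, 0.993, -0.0, -0.001]
wrist_force: [-0.7, -0.1, -1.4]
opening: 33.2
gripper_force: 25.7
```

Emit:
jog_arm(
  dp=[
    [0,0,0.7],
    [0,0,0.7],
    [0,0,0],
  ],
  twist=[0,0,0],
  grip=[2.5,2.5,2.5],
)

```text
time_s: 13.65
position: [485.3, 204.4, 71.6]
eef_rot: [-0.122, 0.993, -0.0, -0.001]
wrist_force: [0.5, 0.0, -1.0]
opening: 33.4
gripper_force: 25.6
```

Emit:
jog_arm(
  dp=[
    [0,0,0.7],
    [0,0,0.7],
    [0,0,0],
  ],
  twist=[0,0,0],
  grip=[2.5,2.5,2.5],
)

```text
time_s: 13.95
position: [485.5, 204.3, 57.7]
eef_rot: [-0.122, 0.993, -0.0, -0.001]
wrist_force: [-0.1, -0.3, -0.6]
opening: 33.4
gripper_force: 25.6
```

Emit:
jog_arm(
  dp=[
    [0,0,0.7],
    [0,0,0.7],
    [0,0,0],
    [0,0,0],
  ],
  twist=[0,0,0,0],
  grip=[2.5,2.5,2.5,2.5],
)

```text
time_s: 14.35
position: [486.1, 204.4, 44.6]
eef_rot: [-0.122, 0.993, -0.0, -0.0]
wrist_force: [0.1, -0.3, -0.5]
opening: 33.3
gripper_force: 25.6
```

Emit:
jog_arm(
  dp=[
    [0,0,0.2],
    [0,0,0],
    [0,0,0],
  ],
  twist=[0,0,0],
  grip=[2.5,2.5,2.5],
)

```text
time_s: 14.65
position: [486.4, 204.4, 43.0]
eef_rot: [-0.122, 0.993, 0.0, 0.0]
wrist_force: [1.1, 0.2, -1.0]
opening: 33.1
gripper_force: 25.6
```

```bash
python3 - <<'E'
from h import *
a,d=eyes.camera("scene"); W=cloud("scene",d);c=eyes.camera_info("wrist"); b,e=eyes.camera("wrist"); np.savez("w2.npz",a=b,d=e,eye=c["eye"],att=c["attitude"])
i=np.hstack([cv2.resize(a[150:290,420:540,::-1],(400,467)),cv2.resize(b[140:350,230:420,::-1],(400,467))]); cv2.imwrite("pics/s4.png",i)
E
```

```text
(no output)
```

View pics/s4.png

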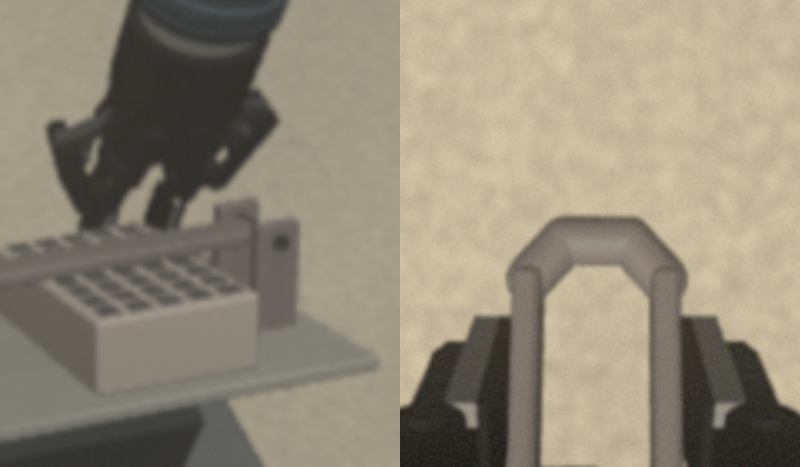

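```bash
cat >> h.py <<'E'
def wtilt(c):
    v,u=np.mgrid[:480,:640]; f=240/np.tan(np.radians(65.70646984690485/2)); dx,dy=u-322.367,v-237.069; rr=np.hypot(dx,dy)+1e-9; th=rr/f
    d=c["d"]; P=np.stack([np.tan(th)*dx/rr*d,-np.tan(th)*dy/rr*d,-d],-1)
    return R.from_quat(c["att"]).apply(P.reshape(-1,3)).reshape(480,640,3)+c["eye"]
E
python3 - <<'E'
from h import *
c=np.load("w2.npz"); W=wtilt(c); s=r.get_state(); X=np.array([np.cos(np.radians(AZ)),np.sin(np.radians(AZ)),0]);Y=np.cross([0,0,1],X)
Q=np.stack([(W-s["position"])@X,(W-s["position"])@Y,W[...,2]-s["position"][2]],-1)
for v in range(230,351,6):
    m=(abs(abs(Q[v,:,1])-13)<4)&(abs(Q[v,:,2])<50)
    if m.sum()>3: print(v,m.sum(),np.median(Q[v][m],0).round(1), "L",np.median(Q[v][m&(Q[v,:,1]>0)],0).round(1))
E
```

```text
230 31 [-20.   -9.2 -43.1] L [-19.9  13.  -43.1]
236 30 [-16.7   0.  -43.3] L [-16.6  13.1 -43.5]
242 24 [-13.7   0.1 -42.4] L [-17.8  12.9 -28.4]
248 23 [-20.3   9.2 -10.7] L [-20.2  11.6 -10.8]
254 31 [-18.3   9.1  -8.5] L [-18.3  12.3  -8.3]
260 37 [-16.2   9.1  -6.6] L [-16.2  12.9  -6.5]
266 41 [-14.5   9.1  -3.7] L [-14.5  12.5  -3.8]
272 47 [-12.4   9.1  -2.3] L [-12.4  12.3  -2.3]
278 48 [-10.1  -0.   -1.3] L [-10.1  12.8  -1.2]
284 52 [-8.2 -9.5  0.6] L [-8.4 12.9  1.3]
290 56 [-6.3 -9.5  2.5] L [-6.2 13.   2.4]
296 57 [-4.1 -9.9  3.7] L [-4.  13.1  3.5]
302 59 [ -2.2 -10.4   5.5] L [-2.2 13.2  5.4]
308 62 [ -0.2 -10.5   7. ] L [-0.1 13.2  6.8]
314 65 [  1.5 -10.5   8.9] L [ 1.6 13.6  8.8]
320 71 [  3.7 -10.2  10.1] L [ 3.6 13.7 10.2]
326 72 [  5.5 -10.   12. ] L [ 5.6 13.9 11.7]
332 73 [ 7.5 -9.8 13.3] L [ 7.5 14.1 13.3]
338 72 [ 9.4 -0.  14.8] L [ 9.4 14.2 14.7]
344 69 [ 11.5 -10.6  16.1] L [11.5 13.7 16.1]
350 66 [ 13.6 -10.6  17.3] L [13.7 13.7 17.2]
```

Emit:
jog_arm(
  dp=[
    [0,0,-4],
    [0,0,-4.5],
    [0,0,-4.5],
    [0,-3,0],
    [0,-4,0],
    [0,-4,0],
    [0,-3,0],
    [0,0,0],
    [0,0,0],
  ],
  twist=[0,0,0,0,0,0,0,0,0],
  grip=[2.5,2.5,2.5,2.5,2.5,2.5,2.5,2.5,2.5],
)

```text
time_s: 15.65
position: [520.1, 68.0, 172.9]
eef_rot: [-0.121, 0.993, 0.0, -0.0]
wrist_force: [-0.2, 0.3, -1.3]
opening: 33.0
gripper_force: 31.4
```

```bash
cat >> h.py <<'E'
XH=np.array([np.cos(np.radians(AZ)),np.sin(np.radians(AZ)),0]);YH=np.cross([0,0,1],XH)
def tool(W,p): return np.stack([(W-p)@XH,(W-p)@YH,W[...,2]-p[2]],-1)
E
python3 - <<'E'
from h import *
s=r.get_state();p=s["position"];print(p,s["opening"])
a,d=eyes.camera("scene");b,e=eyes.camera("top")
for nm,D in(("scene",d),("top",e)):
    Q=tool(cloud(nm,D),p)
    for x0 in range(-40,100,8):
        m=(Q[...,0]>=x0)&(Q[...,0]<x0+8)&(Q[...,1]>-14)&(Q[...,1]<-1)&(Q[...,2]>-45)&(Q[...,2]<(100 if x0>20 else 30))
        if m.sum()>2: print(nm,x0,m.sum(),np.median(Q[m],0).round(1))
c=eyes.camera_info("wrist"); b,e=eyes.camera("wrist"); Q=tool(wtilt(dict(d=e,att=c["attitude"],eye=c["eye"])),p)
m=(abs(Q[...,0])<12)&(abs(abs(Q[...,1])-13)<4)&(abs(Q[...,2])<30); print("wrist slope",np.polyfit(Q[m][:,0],Q[m][:,2],1))
cv2.imwrite("pics/s5.png",cv2.resize(a[100:260,360:560,::-1],None,fx=3.5,fy=3.5,interpolation=cv2.INTER_CUBIC))
E
```

```text
[520.08290578  68.04992802 172.89305934] 33.0452132090667
scene 8 3 [ 11.7 -10.5  13.9]
scene 16 7 [ 22.1 -10.9  17.7]
scene 24 26 [ 27.8 -10.7  17.4]
scene 32 11 [ 35.1 -10.3  20.3]
scene 40 12 [44.5 -9.6 26. ]
scene 48 10 [ 51.9 -10.3  29.8]
scene 56 15 [ 59.9 -10.7  34.3]
scene 64 12 [67.8 -9.9 38.4]
scene 72 21 [77.4 -9.1 41.6]
scene 80 9 [ 86.9  -8.8 -23.2]
scene 88 11 [ 92.9  -7.9 -19.8]
scene 96 17 [100.2  -7.6 -16.4]
top 56 6 [ 62.7 -10.2  36.2]
top 64 22 [67.8 -9.2 41.8]
top 72 20 [75.6 -9.4 44.5]
top 80 6 [ 86.6  -8.7 -20.2]
top 88 30 [ 91.7  -7.8 -19.3]
top 96 32 [ 99.9  -7.3 -15.2]
wrist slope [ 0.28849385 11.08127606]
```

View pics/s5.png

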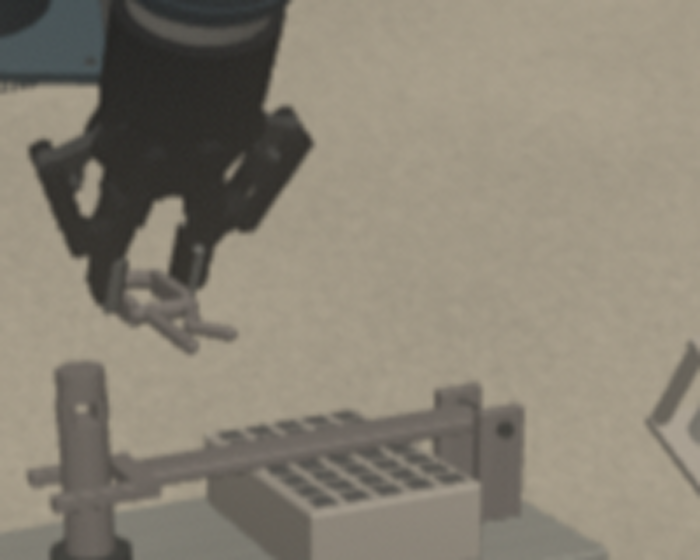

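```bash
cat >> h.py <<'E'
def leg(n=5):
    p=np.mean([r.get_state()["position"]],0)
    for nm in("scene","top"):
        c,f=info(nm); L=[];S=[]
        for _ in range(n):
            a,d=eyes.camera(nm); W=cloud(nm,d); Q=tool(W,p)
            m=(Q[...,0]>40)&(Q[...,0]<84)&(Q[...,1]>-16)&(Q[...,1]<-2)&(abs(Q[...,2]-Q[...,0]*.52)<14)
            P=W[m]; L.append(P)
            H=((W.reshape(-1,3)-o)@B.T); k=(H[:,2]>97)&(H[:,2]<112)&(abs(H[:,1]+95)<8)&(abs(H[:,0])<8); S.append(H[k])
        P=np.vstack(L); X=B[0]; v=P-c["eye"]; v/=np.linalg.norm(v,axis=1)[:,None]; w=v-(v@X)[:,None]*X; w/=np.linalg.norm(w,axis=1)[:,None]
        q=tool(P+4*w,p); k=np.ones(len(q),bool)
        for _ in range(4):
            l=np.polyfit(q[k,0],q[k,2],1); e=q[:,2]-np.polyval(l,q[:,0]); k=abs(e)<4
        S=np.vstack(S)
        print(nm,len(q),k.sum(),"pitch",np.degrees(np.arctan(l[0])).round(2),"z0",l[1].round(2),"z@60",np.polyval(l,60).round(2),"y",np.median(q[k,1]).round(2),"yslope",np.polyfit(q[k,0],q[k,1],1)[0].round(3),"xmax",np.percentile(q[k,0],99).round(1),"studtop",np.median(S,0).round(2))
E
python3 - <<'E'
from h import *
leg()
E
```

```text
scene 367 334 pitch 24.74 z0 3.51 z@60 31.15 y -6.48 yslope 0.022 xmax 82.2 studtop [  4.1  -96.69 104.36]
top 246 232 pitch 24.66 z0 5.06 z@60 32.6 y -10.2 yslope 0.023 xmax 82.3 studtop [  0.13 -94.94 106.04]
```

```bash
cat >> h.py <<'E'
Hc=dk(0,-94.2,84.1)
def tcp1(xt,tip=(80.9,-7.8,40.5)): return Hc+xt*B[0]-(tip[0]*XH+tip[1]*YH+np.array([0,0,tip[2]]))
E
python3 - <<'E'
from h import *
print(Hc); plan([tcp1(-40),tcp1(-16)],AZ+180)
E
```

```text
[612.39861401  30.72583711 183.98871753]
at [520.1  68.7 172.9] az -166.01 twist needed -0.11
[498.4  10.2 123.5] dp cm [3.53, -5.15, 4.94]
[518.6  15.2 135.5] dp cm [-2.08, -0.0, -1.2]
```

Emit:
jog_arm(
  dp=[
    [3.5,0,0],
    [0,-2.6,0],
    [0,-2.55,1],
    [0,0,2],
    [0,0,1.94],
    [0,0,0],
    [0,0,0],
    [0,0,0],
  ],
  twist=[0,0,0,0,0,0,0,0],
  grip=[2.5,2.5,2.5,2.5,2.5,2.5,2.5,2.5],
  force=40,
)

```text
time_s: 17.1
position: [499.4, 10.1, 124.6]
eef_rot: [-0.122, 0.993, -0.0, 0.001]
wrist_force: [1.6, -0.2, -1.4]
opening: 32.8
gripper_force: 44.0
```

```bash
python3 - <<'E'
from h import *
leg(4); plan([tcp1(-16)],AZ+180); print(r.get_state()["opening"])
e,d=eyes.camera("top"); cv2.imwrite("pics/t2.png",cv2.resize(e[180:290,200:300,::-1],None,fx=5.4,fy=5.4,interpolation=cv2.INTER_CUBIC))
E
```

```text
scene 198 188 pitch 26.22 z0 1.38 z@60 30.93 y -6.89 yslope -0.008 xmax 81.6 studtop [  4.28 -96.73 104.3 ]
top 279 256 pitch 25.27 z0 3.43 z@60 31.76 y -9.46 yslope 0.011 xmax 81.7 studtop [-7.0000e-02 -9.4800e+01  1.0588e+02]
at [498.7  10.2 123.8] az -166.02 twist needed -0.11
[518.6  15.2 135.5] dp cm [-2.05, 0.0, -1.17]
32.53449309635319
```

Emit:
jog_arm(
  dp=[
    [-1.0,0,-0.6],
    [-1.05,0,-0.6],
    [0,0,0],
    [0,0,0],
  ],
  twist=[0,0,0,0],
  grip=[2.5,2.5,2.5,2.5],
)

```text
time_s: 17.95
position: [518.1, 15.1, 135.3]
eef_rot: [-0.122, 0.993, 0.0, -0.0]
wrist_force: [-0.4, 0.6, -0.8]
opening: 32.9
gripper_force: 44.0
```

```bash
python3 - <<'E'
from h import *
plan([tcp1(-10)],AZ+180); print(r.get_state()["wrist_force"])
e,d=eyes.camera("top"); s,d=eyes.camera("scene")
cv2.imwrite("pics/t3.png",np.hstack([cv2.resize(e[185:275,205:285,::-1],(400,450),interpolation=cv2.INTER_CUBIC),cv2.resize(s[190:270,350:421,::-1],(400,450),interpolation=cv2.INTER_CUBIC)]))
E
```

```text
at [518.1  15.1 135.3] az -166.01 twist needed -0.11
[523.6  16.5 138.5] dp cm [-0.57, 0.0, -0.32]
[-0.38948939  0.60287077 -0.79713778]
```

View pics/t3.png

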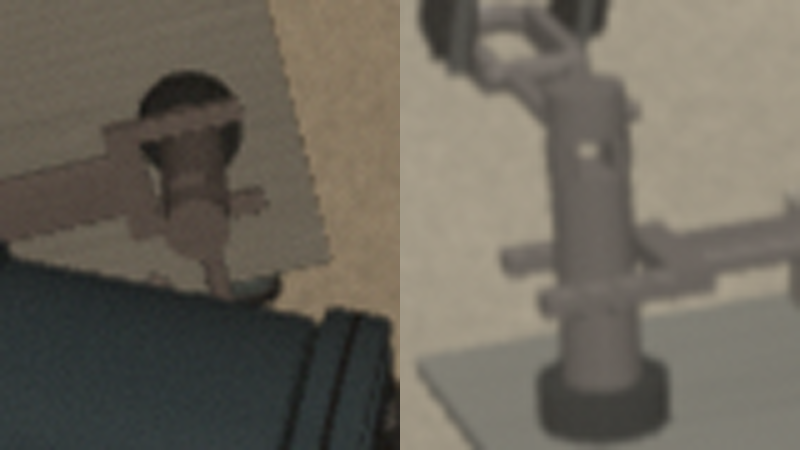

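Stud with fork below it and the clip leg in line just behind the stud top (crop left 197,225; leg 212,260); the hole shows at right (588,150) and is clear. I'll insert gently.

Emit:
jog_arm(
  dp=[
    [-0.3,0,-0.15],
    [-0.3,0,-0.17],
    [0,0,0],
    [0,0,0],
  ],
  twist=[0,0,0,0],
  grip=[2.5,2.5,2.5,2.5],
)

```text
time_s: 18.45
position: [524.4, 16.5, 138.7]
eef_rot: [-0.122, 0.993, -0.0, 0.0]
wrist_force: [0.1, 0.2, -1.0]
opening: 32.8
gripper_force: 44.0
```

Emit:
jog_arm(
  dp=[
    [-0.2,0,-0.12],
    [0,0,0],
  ],
  twist=[0,0],
  grip=[2.5,2.5],
)

```text
time_s: 18.65
position: [526.5, 17.0, 140.1]
eef_rot: [-0.122, 0.993, -0.0, 0.0]
wrist_force: [-0.7, -0.2, -1.3]
opening: 32.9
gripper_force: 44.0
```

Emit:
jog_arm(
  dp=[
    [-0.2,0,-0.12],
    [0,0,0],
  ],
  twist=[0,0],
  grip=[2.5,2.5],
)

```text
time_s: 18.85
position: [528.6, 17.5, 141.3]
eef_rot: [-0.122, 0.993, -0.0, 0.0]
wrist_force: [0.1, 0.2, -1.7]
opening: 32.6
gripper_force: 44.0
```

Emit:
jog_arm(
  dp=[
    [-0.2,0,-0.12],
    [-0.2,0,-0.11],
    [0,0,0],
  ],
  twist=[0,0,0],
  grip=[2.5,2.5,2.5],
)

```text
time_s: 19.15
position: [532.5, 18.5, 143.7]
eef_rot: [-0.122, 0.993, -0.0, 0.0]
wrist_force: [0.6, -0.6, -1.5]
opening: 32.7
gripper_force: 44.0
```

Emit:
jog_arm(
  dp=[
    [-0.2,0,-0.1],
    [-0.2,0,-0.1],
    [0,0,0],
  ],
  twist=[0,0,0],
  grip=[2.5,2.5,2.5],
)

```text
time_s: 19.45
position: [536.4, 19.5, 145.6]
eef_rot: [-0.122, 0.993, -0.0, 0.0]
wrist_force: [0.2, 0.5, -0.2]
opening: 32.8
gripper_force: 44.0
```

Emit:
jog_arm(
  dp=[
    [0,0,0.15],
    [0,0,0.15],
    [0,0,0],
  ],
  twist=[0,0,0],
  grip=[2.5,2.5,2.5],
)

```text
time_s: 19.75
position: [535.7, 19.4, 142.2]
eef_rot: [-0.122, 0.993, 0.0, -0.0]
wrist_force: [-0.9, -0.3, -0.5]
opening: 32.5
gripper_force: 44.1
```

```bash
python3 - <<'E'
from h import *
s=r.get_state();print(s["position"],s["wrist_force"])
for xo in(-45,-40,-35,-30,-20,-10,0): print(xo,(Hc+(xo-43)*B[0]+7.8*YH-[0,0,1.5]).round(1))
e,d=eyes.camera("scene"); hsv=e[208:225,378:392].mean(2); print(hsv.round(0).astype(int)[::1])
W=cloud("scene",d);H=((W.reshape(-1,3)-Hc)@B.T).reshape(480,640,3); m=(H[...,0]>12)&(H[...,0]<40)&(abs(H[...,1])<14)&(H[...,2]>-10)&(H[...,2]<12); print("tip pts",m.sum(),np.percentile(H[m],[5,50,95],axis=0).round(1) if m.any() else "")
E
```

```text
[535.70866361  19.40281035 142.15827807] [-0.85642291 -0.30268866 -0.48118479]
-45 [536.6  19.7 138.5]
-40 [540.8  20.8 141. ]
-35 [545.   21.8 143.5]
-30 [549.2  22.9 146. ]
-20 [557.6  25.  151. ]
-10 [566.   27.1 156. ]
0 [574.4  29.2 161. ]
[[ 92  95  97  99 101 100 101 100  98  94  89  96 128 148]
 [ 91  95  97  99 100 100 101  99  97  93  89  96 128 147]
 [ 90  94  97  99  99 100 100  99  96  93  89  94 121 141]
 [ 93  95  97  99 100  99 100  99  96  92  88  88 107 127]
 [ 92  95  97  99  99 100 100 100  95  93  88  85  94 111]
 [ 92  96  98  99 100 100 100  98  95  92  88  83  86 102]
 [ 93  96  98 100 100 100  98  96  92  90  90  86  82  93]
 [ 93  94  97  98 100 101 100  93  86  86  92  90  85  97]
 [ 92  94  95  96 101 104 102  91  80  80  90  90  93 119]
 [ 93  93  93  95 104 109 101  90  79  79  91  91  97 128]
 [ 92  93  93  92 100 105 100  93  82  81  91  92  97 130]
 [ 93  94  93  93  92  95  96  99  93  87  92  91  99 134]
 [ 91  93  94  93  96  95  99 102 101  96  93  92 103 141]
 [ 90  93  94  95 100 101 103 102 103 100  95  90 103 141]
 [ 89  92  95  96 100 101 102 101  99  96  93  88 100 136]
 [ 88  93  96  97  98 100 101 100  98  97  92  86  96 130]
 [ 87  92  95  98  98 100 101  99  98  96  93  87  95 128]]
tip pts 0
```

Emit:
jog_arm(
  dp=[
    [-0.25,0,0],
    [-0.25,0,0],
    [0,0,0],
  ],
  twist=[0,0,0],
  grip=[2.5,2.5,2.5],
)

```text
time_s: 20.1
position: [540.8, 20.6, 142.6]
eef_rot: [-0.122, 0.993, -0.0, -0.0]
wrist_force: [-3.5, -1.3, 2.0]
opening: 32.6
gripper_force: 44.4
```

Emit:
jog_arm(
  dp=[
    [-0.22,0,-0.09],
    [-0.22,0,-0.09],
    [0,0,0],
  ],
  twist=[0,0,0],
  grip=[2.5,2.5,2.5],
)

```text
time_s: 20.4
position: [545.3, 21.7, 144.4]
eef_rot: [-0.122, 0.993, -0.0, 0.0]
wrist_force: [-3.7, 0.2, 2.8]
opening: 32.7
gripper_force: 44.5
```

Emit:
jog_arm(
  dp=[
    [-0.22,0,-0.09],
    [-0.22,0,-0.1],
    [0,0,0],
  ],
  twist=[0,0,0],
  grip=[2.5,2.5,2.5],
  force=70,
)

```text
time_s: 20.7
position: [548.7, 22.8, 146.2]
eef_rot: [-0.122, 0.993, 0.0, -0.001]
wrist_force: [-6.6, -2.0, 3.5]
opening: 32.1
gripper_force: 72.2
```

Emit:
jog_arm(
  dp=[
    [-0.22,0,-0.12],
    [-0.22,0,-0.12],
    [0,0,0],
  ],
  twist=[0,0,0],
  grip=[2.5,2.5,2.5],
)

```text
time_s: 21.0
position: [551.0, 24.3, 147.7]
eef_rot: [-0.122, 0.993, 0.001, -0.003]
wrist_force: [-10.6, -0.4, 3.2]
opening: 31.7
gripper_force: 72.2
```

Emit:
jog_arm(
  dp=[
    [-0.22,0,-0.13],
    [-0.22,0,-0.12],
    [0,0,0],
  ],
  twist=[0,0,0],
  grip=[2.5,2.5,2.5],
)

```text
time_s: 21.3
position: [555.2, 25.8, 150.3]
eef_rot: [-0.122, 0.993, 0.001, -0.003]
wrist_force: [-10.7, 1.9, 4.1]
opening: 32.0
gripper_force: 72.3
```

Emit:
jog_arm(
  dp=[
    [-0.22,0,-0.13],
    [0,0,0],
  ],
  twist=[0,0],
  grip=[2.5,2.5],
)

```text
time_s: 21.5
position: [557.8, 26.5, 151.9]
eef_rot: [-0.122, 0.993, 0.001, -0.002]
wrist_force: [-9.8, 2.9, 5.6]
opening: 31.8
gripper_force: 72.4
```

Emit:
jog_arm(
  dp=[
    [-0.22,0,-0.12],
    [-0.22,0,-0.12],
    [0,0,0],
  ],
  twist=[0,0,0],
  grip=[2.5,2.5,2.5],
)

```text
time_s: 21.8
position: [561.8, 27.7, 154.3]
eef_rot: [-0.122, 0.993, 0.001, -0.003]
wrist_force: [-11.9, 2.1, 5.6]
opening: 31.5
gripper_force: 72.5
```

Emit:
jog_arm(
  dp=[
    [-0.22,0,-0.12],
    [-0.22,0,-0.12],
    [0,0,0],
  ],
  twist=[0,0,0],
  grip=[2.5,2.5,2.5],
)

```text
time_s: 22.1
position: [566.5, 28.4, 157.1]
eef_rot: [-0.122, 0.993, 0.001, -0.002]
wrist_force: [-10.7, 2.3, 6.5]
opening: 31.9
gripper_force: 72.5
```

Emit:
jog_arm(
  dp=[
    [-0.22,0,-0.12],
    [0,0,0],
  ],
  twist=[0,0],
  grip=[2.5,2.5],
)

```text
time_s: 22.3
position: [568.8, 28.7, 158.5]
eef_rot: [-0.122, 0.993, 0.001, -0.002]
wrist_force: [-11.0, 0.2, 7.5]
opening: 32.1
gripper_force: 72.6
```

```bash
cat >> h.py <<'E'
def tipchk():
    L=[]
    for nm in("scene","top"):
        for _ in range(3):
            a,d=eyes.camera(nm);W=cloud(nm,d);H=((W.reshape(-1,3)-Hc)@B.T); m=(H[:,0]>13)&(H[:,0]<70)&(abs(H[:,1])<40)&(H[:,2]>-14)&(H[:,2]<16); L.append(H[m])
        P=np.vstack(L); 
        for n_,k in(("straight",abs(P[:,1])<8),("sprung",(P[:,1]>9)&(P[:,1]<40))):
            q=P[k]; print(nm,n_,len(q),"xmax",np.percentile(q[:,0],[50,90,98]).round(1) if len(q) else "", "med",np.median(q,0).round(1) if len(q) else "")
            if n_=="sprung":
                for x0 in range(12,50,6):
                    z=q[(q[:,0]>=x0)&(q[:,0]<x0+6)]
                    if len(z)>3: print("   x",x0,"y",np.median(z[:,1]).round(1),len(z))
        L=[]
E
python3 - <<'E'
from h import *
tipchk(); s=r.get_state(); print(s["position"])
E
```

```text
scene straight 158 xmax [31.6 39.6 41.6] med [31.6 -0.5  1.3]
scene sprung 169 xmax [24.  31.6 33.8] med [24.  18.8  0.5]
   x 12 y 13.5 40
   x 18 y 16.5 44
   x 24 y 20.4 44
   x 30 y 23.4 41
top straight 0 xmax  med 
top sprung 0 xmax  med 
[568.80031556  28.69009189 158.47033831]
```

Emit:
jog_arm(
  dp=[
    [-0.2,0,-0.12],
    [-0.1,0,-0.06],
    [0,0,0],
  ],
  twist=[0,0,0],
  grip=[2.5,2.5,2.5],
)

```text
time_s: 22.9
position: [571.3, 28.8, 160.0]
eef_rot: [-0.122, 0.993, 0.0, -0.002]
wrist_force: [-11.8, -1.0, 7.2]
opening: 31.8
gripper_force: 72.5
```

Emit:
jog_arm(
  dp=[
    [-0.1,0,-0.06],
    [-0.1,0,-0.06],
    [0,0,0],
  ],
  twist=[0,0,0],
  grip=[2.5,2.5,2.5],
)

```text
time_s: 23.2
position: [571.5, 29.0, 160.4]
eef_rot: [-0.122, 0.993, 0.0, -0.005]
wrist_force: [-14.8, -2.9, 5.8]
opening: 32.3
gripper_force: 72.4
```

```bash
python3 - <<'E'
from h import *
tipchk()
E
```

```text
scene straight 168 xmax [34.5 42.4 44.6] med [34.5 -1.   0.9]
scene sprung 184 xmax [25.9 35.3 36.4] med [25.9 17.   0.3]
   x 12 y 11.1 29
   x 18 y 13.3 41
   x 24 y 17.1 49
   x 30 y 21.0 53
   x 36 y 22.6 12
top straight 0 xmax  med 
top sprung 0 xmax  med
```

Emit:
jog_arm(
  dp=[
    [-0.1,0,-0.06],
    [-0.1,0,-0.06],
    [0,0,0],
    [0,0,0],
  ],
  twist=[0,0,0,0],
  grip=[2.5,2.5,2.5,2.5],
)

```text
time_s: 23.9
position: [571.7, 29.1, 160.6]
eef_rot: [-0.122, 0.993, 0.0, -0.007]
wrist_force: [-18.5, -5.2, 3.6]
opening: 31.8
gripper_force: 72.3
```

```bash
python3 - <<'E'
from h import *
tipchk()
E
```

```text
scene straight 165 xmax [34.5 43.  44.5] med [34.5 -0.9  0.9]
scene sprung 187 xmax [27.6 35.2 36.7] med [27.6 17.3  0.3]
   x 12 y 10.8 25
   x 18 y 13.9 47
   x 24 y 17.3 47
   x 30 y 21.4 58
   x 36 y 22.8 10
top straight 0 xmax  med 
top sprung 0 xmax  med
```

Emit:
jog_arm(
  dp=[
    [0.15,0,0.08],
    [0.1,0,0.06],
    [0,0,0],
    [0,0,0],
    [0,0,0],
    [0,0,0],
    [1,0,-1],
    [2,0,-3],
    [3,0,-4],
    [3,0,-4],
    [0,0,0],
  ],
  twist=[0,0,0,0,0,0,0,0,0,0,0],
  grip=[2.5,2.5,2.5,5.5,5.5,5.5,5.5,5.5,5.5,5.5,5.5],
)

```text
time_s: 25.3
position: [487.5, 6.6, 288.0]
eef_rot: [-0.121, 0.993, -0.002, 0.005]
wrist_force: [1.2, -0.2, -0.0]
opening: 55.2
gripper_force: 0.0
```

```bash
python3 - <<'E'
from h import *
tipchk(); s=r.get_state();print(s["position"],s["wrist_force"])
a,d=eyes.camera("scene"); e,d2=eyes.camera("top")
W=cloud("scene",d);H=((W.reshape(-1,3)-o)@B.T); m=(abs(H[:,0])<11)&(H[:,1]>-60)&(H[:,1]<60)&(H[:,2]>45)&(H[:,2]<70); print("bar z",np.median(H[m][:,2]))
W=cloud("top",d2);H=((W.reshape(-1,3)-Hc)@B.T)
for x0 in range(-85,-10,10):
    m=(H[:,0]>=x0)&(H[:,0]<x0+10)&(H[:,1]>-14)&(H[:,1]<30)&(abs(H[:,2])<25); print(x0,m.sum(),np.percentile(H[m],[5,50,95],axis=0).round(1).tolist() if m.sum()>3 else "")
cv2.imwrite("pics/f.png",np.hstack([cv2.resize(e[175:265,205:285,::-1],(400,450),interpolation=cv2.INTER_CUBIC),cv2.resize(a[180:270,340:420,::-1],(400,450),interpolation=cv2.INTER_CUBIC)]))
E
```

```text
scene straight 134 xmax [33.2 38.1 39.5] med [33.2  0.8  6.8]
scene sprung 151 xmax [24.6 31.7 32.9] med [24.6 19.4 -5. ]
   x 12 y 14.8 22
   x 18 y 16.9 49
   x 24 y 20.5 47
   x 30 y 23.7 33
top straight 181 xmax [27.9 38.3 39.8] med [27.9  0.6  9. ]
top sprung 168 xmax [23.8 31.6 33.7] med [23.8 16.8 -2.3]
   x 12 y 12.8 40
   x 18 y 15.3 46
   x 24 y 18.3 53
   x 30 y 21.1 29
[487.41756193   7.60955895 279.85601847] [ 0.35365512 -0.20265521 -0.44224625]
bar z 50.599410560190705
-85 28 [[-79.8, -3.8, -15.2], [-77.2, 6.0, -8.3], [-75.5, 17.2, -3.6]]
-75 70 [[-74.3, -9.1, -19.3], [-70.0, 9.6, -12.0], [-65.6, 21.9, 1.4]]
-65 51 [[-63.9, -9.1, -20.0], [-59.5, -0.8, -6.3], [-55.6, 22.4, 2.6]]
-55 55 [[-54.7, -9.1, -18.1], [-49.6, 14.7, -10.4], [-45.7, 23.1, 5.4]]
-45 58 [[-44.3, -9.5, -17.8], [-40.1, 0.3, -3.7], [-35.6, 22.9, 5.6]]
-35 54 [[-34.0, -8.9, -14.3], [-29.6, -0.2, -3.2], [-25.6, 22.6, 8.1]]
-25 45 [[-24.5, -8.4, -10.6], [-20.9, 14.7, -5.0], [-15.8, 22.8, 7.2]]
-15 50 [[-13.6, -7.9, -8.9], [-9.3, 4.0, 20.8], [-5.3, 19.1, 23.5]]
```

View pics/f.png

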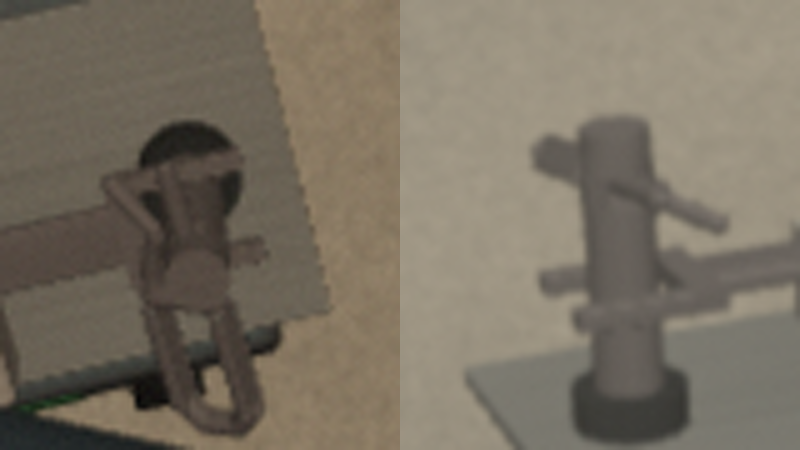

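After release the clip stays in the hole, head drooping slightly (crop left 215,370; tip right 720,222), but it slid back about 4–5 mm. I'll nudge it home by pushing the back of the loop with closed fingers.

```bash
python3 - <<'E'
from h import *
L=[]
for _ in range(3):
    a,d=eyes.camera("top");H=((cloud("top",d).reshape(-1,3)-Hc)@B.T); m=(H[:,0]>-95)&(H[:,0]<-66)&(H[:,1]>-14)&(H[:,1]<30)&(abs(H[:,2]+6)<20);L.append(H[m])
P=np.vstack(L); print(len(P),np.percentile(P,[2,10,50,90,98],axis=0).round(1).tolist())
k=P[:,0]<-74; q=np.median(P[k],0); print("rear",q, np.percentile(P[:,0],1))
w=Hc+np.array([-82,q[1],q[2]-6])@B; print("rear centre world",w)
t=w-XH*25-[0,0,8]
s=r.get_state()["position"]; plan([[t[0],t[1],s[2]],t,t+XH*13],AZ+180)
E
```

```text
270 [[-80.4, -9.6, -21.7], [-78.7, -6.4, -17.4], [-72.4, 8.2, -10.6], [-67.3, 17.7, -1.3], [-66.2, 22.2, 1.8]]
rear [-76.66942854   7.40653381  -9.92549976] -80.88354585625531
rear centre world [549.45530364  22.52741205 129.18539836]
at [487.7   7.5 280.3] az -166.02 twist needed -0.11
[525.2  16.4 280.3] dp cm [-3.85, -0.05, 0.0]
[525.2  16.4 121.2] dp cm [0.0, 0.0, 15.91]
[537.8  19.6 121.2] dp cm [-1.3, 0.0, 0.0]
```

Emit:
jog_arm(
  dp=[
    [-1.9,0,2],
    [-1.95,0,3.5],
    [0,0,4],
    [0,0,4],
    [0,0,2.4],
    [0,0,0],
    [0,0,0],
  ],
  twist=[0,0,0,0,0,0,0],
  grip=[0,0,0,0,0,0,0],
)

```text
time_s: 26.55
position: [525.3, 16.7, 122.3]
eef_rot: [-0.122, 0.993, 0.0, -0.0]
wrist_force: [0.3, 0.3, 0.2]
opening: 0.0
gripper_force: 0.0
```

Emit:
jog_arm(
  dp=[
    [-0.5,0,0],
    [-0.4,0,0],
    [0,0,0],
    [0,0,0],
  ],
  twist=[0,0,0,0],
  grip=[0,0,0,0],
)

```text
time_s: 26.95
position: [534.5, 18.9, 123.0]
eef_rot: [-0.122, 0.993, -0.0, 0.001]
wrist_force: [-0.7, -1.0, 0.5]
opening: 0.2
gripper_force: 0.2
```

Emit:
jog_arm(
  dp=[
    [-0.2,0,-0.1],
    [-0.2,0,-0.1],
    [0,0,0],
  ],
  twist=[0,0,0],
  grip=[0,0,0],
)

```text
time_s: 27.25
position: [536.2, 19.9, 123.4]
eef_rot: [-0.122, 0.993, 0.0, -0.002]
wrist_force: [-3.9, -1.3, -1.1]
opening: -0.3
gripper_force: 2.4
```

Contact. I'll push on in small steps.

Emit:
jog_arm(
  dp=[
    [-0.2,0,-0.1],
    [-0.1,0,-0.05],
    [0,0,0],
  ],
  twist=[0,0,0],
  grip=[0,0,0],
)

```text
time_s: 27.55
position: [536.5, 20.7, 123.5]
eef_rot: [-0.122, 0.993, 0.001, -0.005]
wrist_force: [-9.0, -2.4, -5.7]
opening: 0.0
gripper_force: 4.7
```

Emit:
jog_arm(
  dp=[
    [-0.2,0,-0.1],
    [-0.1,0,-0.05],
    [0,0,0],
  ],
  twist=[0,0,0],
  grip=[0,0,0],
)

```text
time_s: 27.85
position: [536.8, 21.4, 123.6]
eef_rot: [-0.122, 0.993, 0.001, -0.008]
wrist_force: [-14.6, -3.7, -7.8]
opening: -0.3
gripper_force: 7.0
```

```bash
python3 - <<'E'
from h import *
tipchk()
E
```

```text
scene straight 136 xmax [36.4 40.7 41.5] med [36.4 -0.1  8.1]
scene sprung 150 xmax [28.3 35.2 36. ] med [28.3 16.6 -3.5]
   x 12 y 14.3 6
   x 18 y 13.2 43
   x 24 y 15.6 43
   x 30 y 19.4 54
   x 36 y 20.0 4
top straight 207 xmax [28.  40.7 43.2] med [28.  -0.3 10.6]
top sprung 159 xmax [27.2 36.3 37.9] med [27.2 14.5 -0.2]
   x 12 y 10.9 21
   x 18 y 12.2 38
   x 24 y 13.9 37
   x 30 y 17.4 45
   x 36 y 18.4 18
```

Emit:
jog_arm(
  dp=[
    [1,0,0.3],
    [2,0,0],
    [2,0,-2],
    [2,0,-4],
    [0,0,-4],
    [0,0,-4],
    [0,0,0],
    [0,0,0],
  ],
  twist=[0,0,0,0,0,0,0,0],
  grip=[0,0,0,0,0,0,0,0],
)

```text
time_s: 28.95
position: [476.9, 4.3, 265.8]
eef_rot: [-0.122, 0.993, -0.001, 0.003]
wrist_force: [-0.1, -0.2, -0.4]
opening: -0.0
gripper_force: 0.0
```

```bash
python3 - <<'E'
from h import *
tipchk()
for nm in("scene","top"):
    L=[]
    for _ in range(4):
        a,d=eyes.camera(nm);W=cloud(nm,d);L.append((W.reshape(-1,3)-Hc)@B.T)
    H=np.vstack(L)
    m=(H[:,0]>-95)&(H[:,0]<-66)&(H[:,1]>-14)&(H[:,1]<30)&(abs(H[:,2]+6)<20); print("rear",np.percentile(H[m][:,0],[1,5]).round(1))
    for x0,x1 in((-70,-55),(-55,-40),(-40,-25),(14,24),(24,34),(34,44)):
        m=(H[:,0]>=x0)&(H[:,0]<x1)&(abs(H[:,1]+(5 if x0<0 else 0))<4)&(abs(H[:,2])<22); print(nm,x0,m.sum(),np.median(H[m],0).round(1) if m.any() else "")
    h=H+[0,-94.2,84.1]; m=(abs(h[:,0])<11)&(h[:,1]>-60)&(h[:,1]<60)&(h[:,2]>45)&(h[:,2]<70); print("bar",np.median(h[m][:,2]))
    m=(abs(H[:,0])<8)&(abs(H[:,1])<8)&(H[:,2]>12)&(H[:,2]<30); print("studtop above hole",np.median(H[m][:,2]))
E
```

```text
scene straight 145 xmax [36.  40.3 41.8] med [36.   0.3  6.9]
scene sprung 143 xmax [28.  34.5 35.8] med [28.  17.3 -4.8]
   x 12 y 11.5 4
   x 18 y 14.3 39
   x 24 y 16.9 43
   x 30 y 20.6 54
top straight 207 xmax [28.5 40.3 42.2] med [28.5  0.2  8.6]
top sprung 154 xmax [26.  34.5 36.9] med [26.  15.1 -1.5]
   x 12 y 11.3 21
   x 18 y 12.7 40
   x 24 y 15.7 45
   x 30 y 17.8 39
   x 36 y 18.9 9
rear [-71.7 -71.1]
scene -70 80 [-63.1  -4.5  -3. ]
scene -55 76 [-47.3  -4.6  -1.3]
scene -40 70 [-33.3  -5.    0.5]
scene 14 40 [18.6 -0.6  5.7]
scene 24 48 [28.9 -0.7  7.5]
scene 34 85 [38.7  1.   7.2]
bar 50.58359346322702
studtop above hole 20.236063912547124
rear [-78.8 -76.9]
top -70 129 [-62.5  -5.2  -0. ]
top -55 126 [-47.6  -5.3   1.2]
top -40 129 [-32.6  -5.1   4.4]
top 14 85 [18.7 -0.1  7.8]
top 24 88 [29.5 -0.1  9.6]
top 34 83 [39.3 -0.7 10.6]
bar 51.92337177526188
studtop above hole 21.97972484583458
```

```bash
python3 -c "
from h import *
print(order.close_job())"
```

```text
the job is handed in; nothing more can be done
None
```

I handed the job in with the hold-down bar down round the stud, the 125 mm clip seated in the cross hole with its sprung leg closed, and the gripper clear; the hand-in gave no verdict, so this rests on my last camera check.

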